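# Lean the gel cassettes on the drying rack and start the blower

### The arm

A 6-joint arm with a two-finger parallel gripper is mounted at the origin on the work surface. World frame = base frame: x ahead of the robot, y to its left, z up, the work surface at z = 0. Lengths are in mm, angles in rad, forces in N, time in s.
With the tool pointing down it reaches from about 300 to 775 mm from the base axis. Payload 14.6 kg.
Tool frame: the origin (TCP) lies midway between the tips of the shut fingers; the grasp point (between the pads) lies 19 mm behind it; z points along the fingers, y is the direction in which the jaws open and shut (so a half turn about z gives the same grasp; the last joint's range is limited). The gripper opens to 94 mm and grips with 3 to 60 N. Pads are 16 mm wide; open, the fingers measure 119 mm over their backs; the gripper's body (75 mm by 177 mm) begins 78 mm behind the grasp point.
Start: joints at [-1.234, 0.3, 1.521, -0, 1.321, -0.067], TCP at [216.096, -505.759, 205.446] pointing down, gripper open.
Joint ranges: [-3.03, 3.03], [-0.79, 2.21], [0.23, 2.52], [-1.04, 4.18], [0, 3.07], [-2.55, 2.55]. Speed limits (rad/s): [2.22, 2.22, 2.57, 3.14, 3.14, 3.14].

### API

Orientations are given as [roll, pitch, yaw] about the fixed x, y, z axes, in that order (R = Rz(yaw) Ry(pitch) Rx(roll)).
In Python, from cell import manip, camera gives the robot as it stands. The module is installed in compiled form; this text tells all that it offers.
- The arm moves only by the tool jog_arm, never from a script. Its argument "commands" is a list of rows, each a list of 7 numbers: the shift along the world's x, y, z in units of 1 m (1.0 is 1 m), then the turn, a rotation vector about the world's x, y, z in units of 120 degrees (1.0 is 120 degrees), then the opening, from 0 (shut) to 1 (fully open). In form: [[x, y, z, ax, ay, az, grip], ...]. A call has exactly 10 rows; each row is the pose to reach, as a shift and turn from the pose commanded when the call began; what a row does not reach only later rows make up. A row lasts 1/8 s, in which the tool goes at most 62.5 mm and 10.7 degrees, less where a joint would pass 70% of its speed; a pose out of reach is approached as far as the arm can. A call with a number of a shift or a turn outside -1 to 1 is refused whole. A call with a gripper value outside its range is refused whole. The fingers move at their own pace and stop on an object; "grip_force" is the grip in N (left out, the last holds). Time passes only in rows, so rows that repeat a pose let the fingers close, or fill a call up. It gives the time, the measured TCP pose, the force and the opening at its end, in the units of the state.
- manip.read_state(): the state, without advancing time (a new reading comes with each control period).
- camera(name): name is "scene" or "top" or "wrist"; returns a dict with "pixels" (480x640x3 uint8, blue, green, red), "vertical_fov" (degrees; the focal length in pixels is half the picture's height over the tangent of half this angle, whatever the lens; pixels are square), "cx", "cy" (the principal point, pixels), "rvec" (rotation vector, rad) and "tvec" (3), from world to camera coordinates, as OpenCV has them. Camera axes: x right, y down, z forward; pixel columns grow to the right and rows downward; lengths in mm; the calibration is good to about 2 mm. A picture is of the moment at which its call begins. There is no depth.
- manip.sign_off(): hands the job in, once; it reports no verdict.
The state is a dict: "clock": time; "joints": joint angles; "qd": joint speeds; "effort": joint torques, N m; "eef_pos": TCP position; "eef_rot": TCP orientation; "wrist_force": force on the tool from outside, world axes, zero at the start; "moment": the same for the moment, N m; "finger_gap": finger opening in mm.
Only numpy, scipy, OpenCV 4.12 (cv2) and the standard library are available. Lean on these libraries where they do the work, as an engineer would, in place of code of your own. Each camera call takes 0.05 s, during which the arm holds its last target.

### The job

Lean every glass gel cassette lying on the bench against the rail of the drying rack, side by side, each with its blue band up and its plain end down on the tray behind the lip; they are glass, so grip them gently, with no more than about 40 N. When all of them lean there, turn the red spring-return knob clockwise to its stop and let it spring back, to start the blower. Leave the tip box, bottle and tub where they are.

Things in the scene. Friction and masses are not known exactly. Their poses are not given: they have to be found in the camera images.
- cassette1: glass gel cassette: flat slab 120 x 60 x 12 mm, 0.12-0.24 kg, green glass, white long edges, a blue label band 26 mm wide across one end. Starts flat on the bench. Origin at the slab's centre (6 mm above the bench when flat); x along the 120 mm length towards the blue band, y across the 60 mm width (grip here), z through the thickness. Both faces alike. May be absent.
- cassette2: glass gel cassette: flat slab 120 x 60 x 12 mm, 0.12-0.24 kg, green glass, white long edges, a blue label band 26 mm wide across one end. Starts flat on the bench. Origin at the slab's centre (6 mm above the bench when flat); x along the 120 mm length towards the blue band, y across the 60 mm width (grip here), z through the thickness. Both faces alike. May be absent.
- cassette3: glass gel cassette: flat slab 120 x 60 x 12 mm, 0.12-0.24 kg, green glass, white long edges, a blue label band 26 mm wide across one end. Starts flat on the bench. Origin at the slab's centre (6 mm above the bench when flat); x along the 120 mm length towards the blue band, y across the 60 mm width (grip here), z through the thickness. Both faces alike. May be absent.
- cassette4: glass gel cassette: flat slab 120 x 60 x 12 mm, 0.12-0.24 kg, green glass, white long edges, a blue label band 26 mm wide across one end. Starts flat on the bench. Origin at the slab's centre (6 mm above the bench when flat); x along the 120 mm length towards the blue band, y across the 60 mm width (grip here), z through the thickness. Both faces alike. May be absent.
- cassette1_foot (a point): middle of the plain end of that cassette (60 mm from its centre, away from the blue band), axes as the cassette's
- cassette2_foot (a point): middle of the plain end of that cassette (60 mm from its centre, away from the blue band), axes as the cassette's
- cassette3_foot (a point): middle of the plain end of that cassette (60 mm from its centre, away from the blue band), axes as the cassette's
- cassette4_foot (a point): middle of the plain end of that cassette (60 mm from its centre, away from the blue band), axes as the cassette's
- rack: fixed drying rack, 520 mm long: white tray (floor 4 mm thick), front lip 16 mm high and 8 mm thick (x -8 to 0), steel rail behind, grey blower bar at the back (x 111 to 155 mm, 56 mm high). Room for four cassettes side by side at 120 mm spacing. Origin on the bench at mid-length, at the inner face of the lip; x back towards the rail, y along the rack, z up.
- rack_rail (a point): middle of the rail's axis (79 mm behind the lip, 49 mm above the bench), axes as the rack's. Rail 12 mm thick, 250 mm to either side along y, held by a thin post at each end only.
- rack_rest (a point): where the centre of a cassette in the middle of the rack is when it leans properly: plain end on the tray floor against the lip, underside on the rail, 36 degrees up from level, its x pointing back and up (52 mm behind the lip, 44 mm above the bench). Others likewise, shifted along y. Axes as the rack's.
- starter: fixed white control box 120 x 100 x 55 mm with a red spring-return knob on top. Origin at the centre of its underside; the knob's axis is vertical through the origin.
- start_knob (a joint): turn of the red knob in rad, clockwise seen from above: 0 at rest, 1.2 at its stop. A spring pulls it back to 0 when let go (about 0.03 N m at rest, 0.13 N m at the stop).
- knob_grip (a point): point on the knob's axis at the middle of its bar grip, 83.5 mm above the bench. The bar is 50 mm long along this point's x, 16 mm thick along its y (grip here) and 26 mm high, its top 96.5 mm above the bench; it stands on a disc 52 mm wide, whose top is 70.5 mm above the bench. At rest the bar lies along the box's x.
- tip_box: bystander: yellow pipette tip box 122 x 87 x 63 mm with a clear lid, loose
- media_bottle: bystander: glass bottle with blue cap, 86 mm diameter, 170 mm tall, loose
- sharps_tub: bystander: yellow round tub with lid, 120 mm diameter, 126 mm tall, loose
Things that resemble listed ones, but are neither listed nor needed, are in the scene too. Leave any orange look-alike of the cassette3 alone.

How it is judged (in metres and radians):
On the way, in this order (a step that is already met when the one before it is completed fails the run):
1. every cassette leans on the rail, blue band up, let go (angle between cassette1's own x axis and vertical between 0.82 and 1.07 rad and x of cassette1_foot in the frame of rack between -0.006 and 0.018 m and z of each of cassette1_foot, cassette2_foot, cassette3_foot, cassette4_foot in the frame of rack below 0.02 m and y of cassette1 in the frame of rack between -0.225 and 0.225 m and contact force between each of cassette1, cassette2, cassette3, cassette4 and rack above 0.3 N and contact force between the fingers and cassette1 below 0.1 N and linear speed of each of cassette1, cassette2, cassette3, cassette4 below 0.03 m/s and angle between cassette2's own x axis and vertical between 0.82 and 1.07 rad and x of cassette2_foot in the frame of rack between -0.006 and 0.018 m and y of cassette2 in the frame of rack between -0.225 and 0.225 m and contact force between the fingers and cassette2 below 0.1 N and angle between cassette3's own x axis and vertical between 0.82 and 1.07 rad and x of cassette3_foot in the frame of rack between -0.006 and 0.018 m and y of cassette3 in the frame of rack between -0.225 and 0.225 m and contact force between the fingers and cassette3 below 0.1 N and angle between cassette4's own x axis and vertical between 0.82 and 1.07 rad and x of cassette4_foot in the frame of rack between -0.006 and 0.018 m and y of cassette4 in the frame of rack between -0.225 and 0.225 m and contact force between the fingers and cassette4 below 0.1 N), for 0.3 s.
2. the knob is turned clockwise to its stop (value of joint start_knob above 1.08 rad), for 0.15 s.
3. the knob is let go and has sprung back (value of joint start_knob below 0.15 rad and contact force between the fingers and start_knob below 0.1 N), for 0.2 s.
At the end, for the whole second after the job is handed in: Every cassette leans on the rack 47-61 deg from upright, blue band up, foot within about 12 mm of its place at the lip and 225 mm of the rack's middle, let go and at rest; the knob went to its stop (over 1.08 rad) after they all leaned and is back under 0.15 (all of step 1 and value of joint start_knob below 0.15 rad); the robot touches nothing.
It fails at once if a cassette is squeezed or pushed by the fingers with more than 110 N in all (both fingers together) (contact force between the fingers and cassette1 above 110 N or contact force between the fingers and cassette2 above 110 N or contact force between the fingers and cassette3 above 110 N or contact force between the fingers and cassette4 above 110 N).
It fails at once if the tip box, bottle or tub is moved more than 30 mm (distance of any of tip_box, media_bottle, sharps_tub from where it was at the start of the episode above 0.03 m).
Of cassette1, cassette2, cassette3, cassette4 only 3 to 4 are there at a start; the rules pass over those that are not, and their reading is None.
At some moment in a run one of cassette1, cassette2, cassette3, cassette4 may be knocked a few centimetres aside while the robot is not near it.
Once in a run the grip may slacken for a moment while it holds something.
It also fails if it takes over 210 s, if anything falls off the work surface, if the arm or the gripper's body presses on something with over 40 N, if the wrist force passes 120 N, or if a joint passes its speed limit or range.

## Working session

There is one attempt and no reset: what is moved stays moved. The work goes in short steps, Python scripts to look and compute and a tool call to move; the robot and the scene stay as the last step left them, time stands still between calls to the robot, and variables do not carry over. Pictures are saved under pics/ and viewed, and the job is handed in when it is done.

Besides the shell and the picture viewer there is one more tool, called after "Emit:" in YAML: its name, and indented under it one key for each argument. jog_arm: Moves the arm, as the interface text tells. Its arguments: {"type":"object","properties":{"commands":{"type":"array","items":{"type":"array","items":{"type":"number"}}},"grip_force":{"type":"number"}},"required":["commands"]}

```bash
mkdir -p pics; ls; python3 - <<'E'
from cell import manip,camera
import cv2
s=manip.read_state(); print(s)
for n in ("scene","top","wrist"):
    c=camera(n); cv2.imwrite(f"pics/{n}0.png",c["pixels"]); print(n,{k:v for k,v in c.items() if k!="pixels"})
E
```

```text
pics
{'clock': 0.0, 'joints': array([-1.23358413e+00,  3.00453991e-01,  1.52162330e+00, -1.34202016e-05,
        1.32068027e+00, -6.66361708e-02]), 'qd': array([ 6.75673134e-04, -7.46535755e-05, -1.12015538e-03,  4.22144220e-06,
        4.28603870e-04, -2.97242077e-04]), 'effort': array([ 7.60512776e-04, -5.31803691e+01, -3.52737594e+01,  7.08687399e-02,
        2.43821391e-02, -4.68376936e-05]), 'eef_pos': array([ 216.01241227, -505.50529379,  204.87785428]), 'eef_rot': array([-3.14042947e+00, -6.45976192e-05,  4.03851663e-01]), 'wrist_force': array([-0.78156376, -0.29282469, -0.51517648]), 'moment': array([-0.01400139, -0.02945574, -0.00478561]), 'finger_gap': 94.01877617627832}
scene {'vertical_fov': 54.732862691462685, 'cx': 317.6107473775307, 'cy': 242.47042810638416, 'rvec': array([ 2.07137375,  0.98016266, -0.50088073]), 'tvec': array([-315.93086011, -167.8370784 , 1351.21471803])}
top {'vertical_fov': 43.75184442347483, 'cx': 320.96237659157686, 'cy': 245.21738861972904, 'rvec': array([ 2.1793691 , -2.14859075,  0.0982949 ]), 'tvec': array([   9.48718415,  510.95665885, 1422.50289383])}
wrist {'vertical_fov': 63.5844446649667, 'cx': 319.59347724549065, 'cy': 236.6411614896156, 'rvec': array([-2.44844431,  1.61990731,  0.19562656]), 'tvec': array([-549.16467878,  -23.50702194,  389.95670504])}
```

View pics/scene0.png

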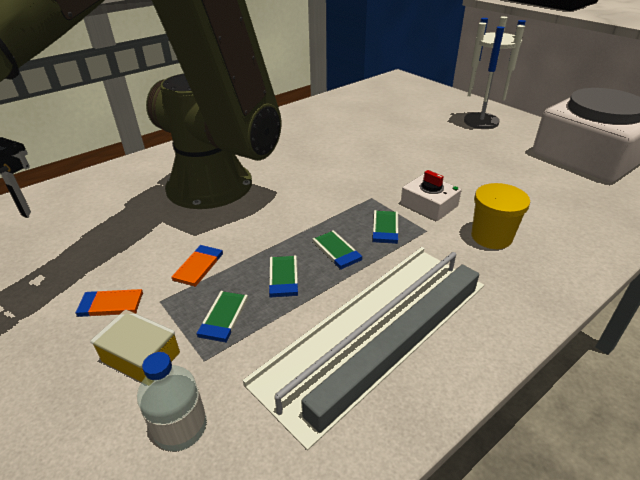

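View pics/top0.png

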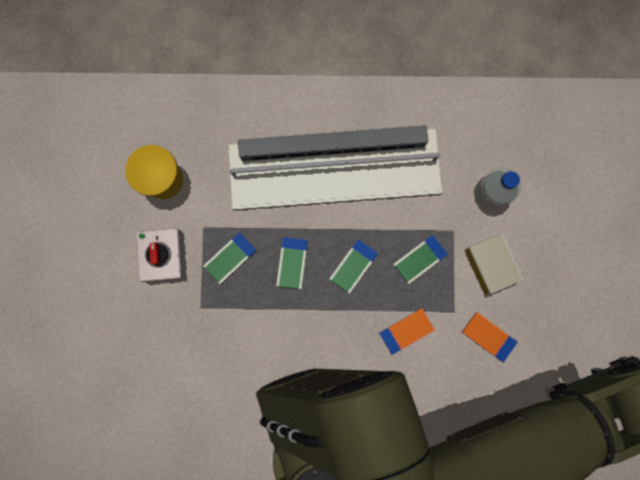

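View pics/wrist0.png

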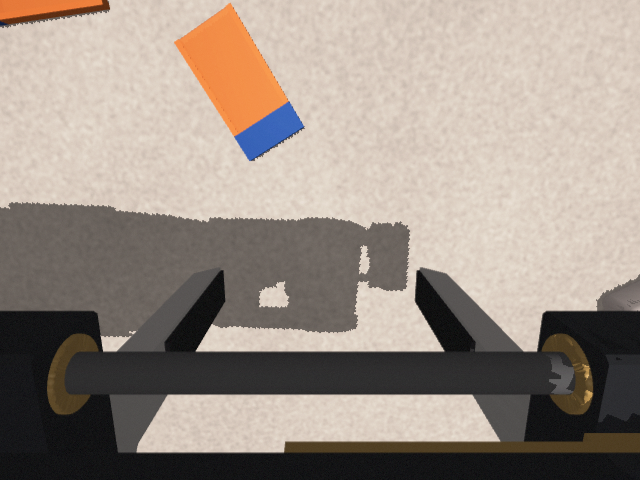

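The scene has four green cassettes on a dark mat (top view, around (230,258), (292,263), (354,266) and (420,260)), all with the blue band away from the robot. The rack is at the top at (335,168), the starter at (158,255), and there are two orange look-alikes. Now I'll measure.

```bash
cat > h.py <<'E'
import numpy as np, cv2
from cell import manip,camera
from scipy.spatial.transform import Rotation as Rn
def cam(n,save=None):
    c=camera(n)
    if save: cv2.imwrite(f"pics/{save}.png",c["pixels"])
    f=240/np.tan(np.radians(c["vertical_fov"]/2)); c["K"]=np.array([[f,0,c["cx"]],[0,f,c["cy"]],[0,0,1]])
    c["R"]=cv2.Rodrigues(c["rvec"])[0]; c["C"]=-c["R"].T@c["tvec"]; return c
def ray(c,uv):
    uv=np.atleast_2d(uv).astype(float); p=np.c_[uv,np.ones(len(uv))]@np.linalg.inv(c["K"]).T
    d=p@c["R"]; return d/np.linalg.norm(d,axis=1,keepdims=True)
def plane(c,uv,z):
    d=ray(c,uv); return c["C"]+d*((z-c["C"][2])/d[:,2])[:,None]
def proj(c,P):
    return cv2.projectPoints(np.atleast_2d(P).astype(float),c["rvec"],c["tvec"],c["K"],None)[0][:,0]
def tri(c1,u1,c2,u2):
    d1=ray(c1,u1)[0];d2=ray(c2,u2)[0]
    t=np.linalg.lstsq(np.c_[d1,-d2],c2["C"]-c1["C"],rcond=None)[0]
    a=c1["C"]+d1*t[0];b=c2["C"]+d2*t[1]; return (a+b)/2,np.linalg.norm(a-b)
def masks(c):
    h=cv2.cvtColor(c["pixels"],cv2.COLOR_BGR2HSV)
    return dict(green=cv2.inRange(h,(45,90,30),(80,255,255)),blue=cv2.inRange(h,(100,130,60),(125,255,255)),
      red=cv2.inRange(h,(0,170,60),(6,255,255))|cv2.inRange(h,(174,170,60),(180,255,255)),orange=cv2.inRange(h,(7,170,120),(17,255,255)))
def blobs(m,amin=60):
    cs=cv2.findContours(m,cv2.RETR_EXTERNAL,cv2.CHAIN_APPROX_NONE)[0]
    return sorted([k for k in cs if cv2.contourArea(k)>amin],key=lambda k:k[:,0,0].mean())
def cassettes(c,z=12,amin=60):
    """centres and yaw of flat cassettes from green blobs + nearest blue; rays onto top face z"""
    m=masks(c); out=[]
    B=[(cv2.minAreaRect(k)[0]) for k in blobs(m["blue"],amin/2)]
    for k in blobs(m["green"],amin):
        g=plane(c,k[:,0],z)[:,:2].astype(np.float32)
        (gc,gs,ga)=cv2.minAreaRect(g); gc=np.array(gc)
        bx=cv2.boxPoints((gc,gs,ga)); e=[bx[1]-bx[0],bx[2]-bx[1]]; L=max(e,key=np.linalg.norm); u=L/np.linalg.norm(L)
        bp=plane(c,B,z)[:,:2]; j=np.argmin(np.linalg.norm(bp-gc,axis=1)); 
        if (bp[j]-gc)@u<0:u=-u
        out.append(dict(c=gc+13*u,yaw=np.arctan2(u[1],u[0]),size=sorted(gs),band=bp[j],bd=(bp[j]-gc)@u,lat=(bp[j]-gc)@[-u[1],u[0]]))
    return out
E
python3 - <<'E'
from h import *
T=cam("top");S=cam("scene")
for n,c in (("top",T),("scene",S)):
    print(n,c["C"].round())
    for o in cassettes(c): print(n,o["c"].round(1),round(np.degrees(o["yaw"]),1),np.round(o["size"],1),"band d",round(o["bd"],1),round(o["lat"],1))
    for k in blobs(masks(c)["red"],15): print("red",cv2.minAreaRect(k),plane(c,cv2.minAreaRect(k)[0],96.5))
    cv2.imwrite(f"pics/{n}_up.png",cv2.resize(c["pixels"][120:300,100:460] if n=="top" else c["pixels"][160:460,230:500],None,fx=2.2 if n=="top" else 2,fy=2.2 if n=="top" else 2,interpolation=cv2.INTER_CUBIC))
E
```

```text
top [ 364.   -0. 1467.]
top [479.1 240.8] -46.1 [42.1 90.8] band d 60.1 -1.3
top [468.3  87.9] -6.4 [41.9 92.3] band d 60.5 -0.1
top [463.  -62.9] -35.0 [42.6 91.6] band d 60.1 0.0
top [ 481.8 -225.3] -52.6 [43.1 92.3] band d 60.8 0.4
red ((153.0, 253.0), (8.0, 20.0), 0.0) [[480.21826938 403.39157251  96.5       ]]
scene [1114. -469.  702.]
scene [ 481.  -227.1] -51.8 [47.9 92. ] band d 64.3 2.3
scene [462.4 -64.1] -34.8 [48.  91.1] band d 66.1 -0.4
scene [468.6  87.1] -7.5 [47.3 91.2] band d 65.3 -1.8
scene [478.7 239. ] -46.2 [48.  90.9] band d 67.5 0.0
red ((432.9310607910156, 177.67242431640625), (19.683706283569336, 10.956025123596191), 21.801406860351562) [[494.47532032 383.99217408  96.5       ]]
```

View pics/top_up.png

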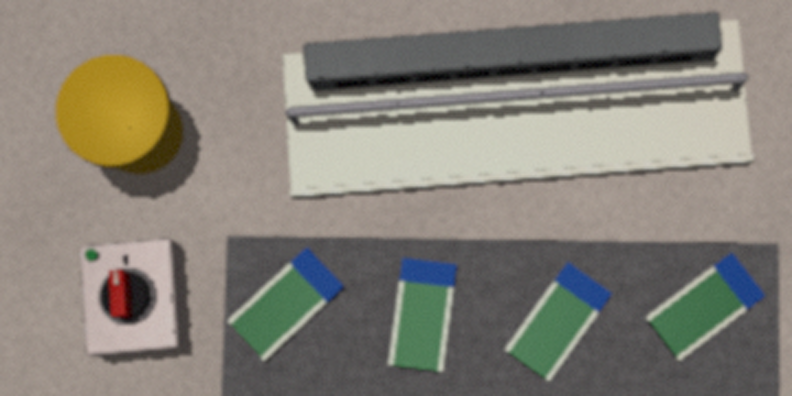

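View pics/scene_up.png

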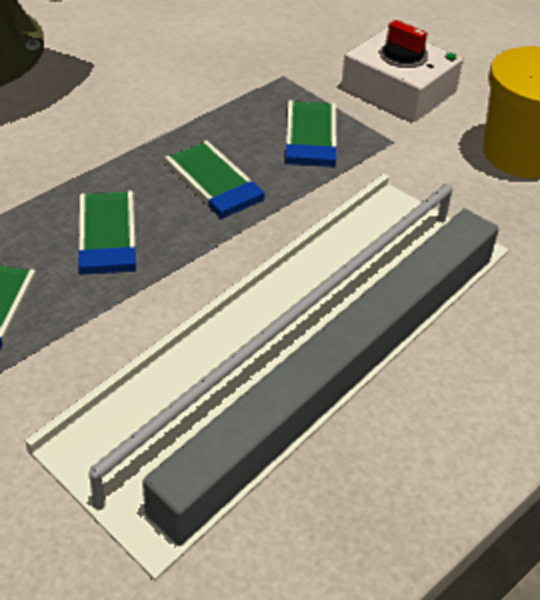

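```bash
python3 - <<'E'
from h import *
T=cam("top");S=cam("scene")
def z(c,n,x,y,w,h,f): cv2.imwrite(f"pics/{n}.png",cv2.resize(c["pixels"][y:y+h,x:x+w],None,fx=f,fy=f,interpolation=cv2.INTER_NEAREST))
a=[cv2.resize(T["pixels"][y:y+100,x:x+100],None,fx=4,fy=4,interpolation=cv2.INTER_NEAREST) for x,y in ((215,125),(360,115))]
cv2.imwrite("pics/zt.png",np.hstack(a))
a=[cv2.resize(S["pixels"][y:y+100,x:x+100],None,fx=4,fy=4,interpolation=cv2.INTER_NEAREST) for x,y in ((235,350),(395,230))]
cv2.imwrite("pics/zs.png",np.hstack(a))
E
```

```text
(no output)
```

View pics/zt.png

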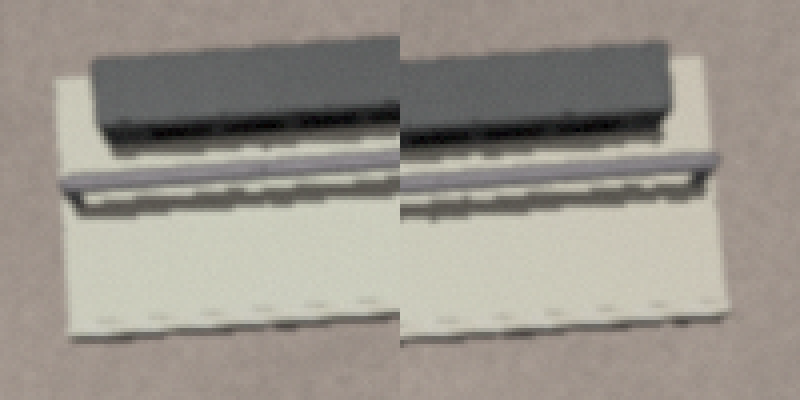

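View pics/zs.png

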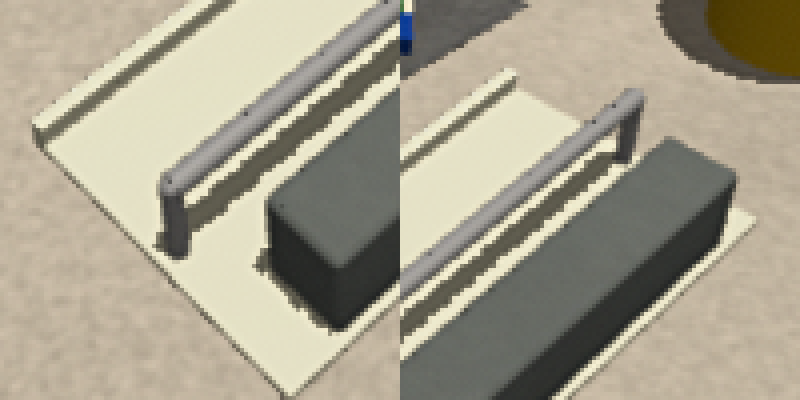

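```bash
python3 - <<'E'
from h import *
T=cam("top");S=cam("scene")
for n,t,s,z in (("rail+",(230,170.5),(453.7,253.7),49),("rail-",(438.7,154.5),(276.5,395.5),49),("lip+",(231.7,208.5),(421.5,247),16),("lip-",(441.5,192.5),(243,380.5),16)):
    p,g=tri(T,t,S,s); print(n,p.round(1),round(g,1),"T",plane(T,t,z)[0].round(1),"S",plane(S,s,z)[0].round(1))
# starter
m=masks(T)["red"];m2=masks(S)["red"]
a=[cv2.resize(c["pixels"][y:y+80,x:x+80],None,fx=5,fy=5,interpolation=cv2.INTER_NEAREST) for c,x,y in ((T,120,215),(S,395,155))]
cv2.imwrite("pics/zk.png",np.hstack(a))
E
```

```text
rail+ [686.2 238.3  48. ] 3.0 T [687.1 239.2  49. ] S [686.1 235.8  49. ]
rail- [ 731.5 -264.1   53.7] 0.3 T [ 732.8 -264.9   49. ] S [ 728.6 -262.7   49. ]
lip+ [599.4 237.6  13.3] 1.6 T [599.6 237.7  16. ] S [601.  234.1  16. ]
lip- [ 646.2 -278.8   13.2] 1.9 T [ 646.1 -277.4   16. ] S [ 647.6 -280.4   16. ]
```

View pics/zk.png

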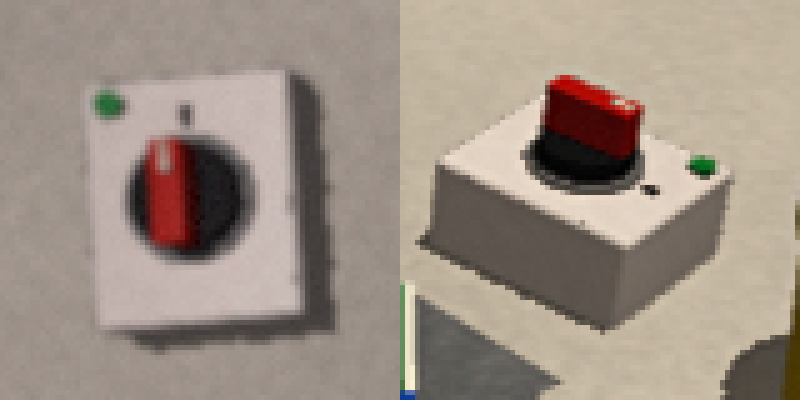

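```bash
python3 - <<'E'
from h import *
W=cam("wrist");s=manip.read_state()
R=Rn.from_euler("xyz",s["eef_rot"]).as_matrix()
print("cam in tool",(R.T@(W["C"]-s["eef_pos"])).round(1)); print("cam axes in tool\n",(R.T@W["R"].T).round(2))
E
```

```text
cam in tool [  68.5   -0.4 -179.1]
cam axes in tool
 [[-0.   -0.97 -0.24]
 [ 1.   -0.   -0.  ]
 [-0.   -0.24  0.97]]
```

```bash
cat >> h.py <<'E'
RY=np.radians(5.15); RO=np.array([631.,-20.3,0])
def flat(yawdeg): return Rn.from_euler("xyz",[np.pi,0,np.radians(yawdeg)])
def lean(br=0,el=36):  # tool orientation holding a cassette at lean; br 0 or 180
    return Rn.from_euler("z",RY)*Rn.from_euler("y",-np.radians(el))*Rn.from_euler("xyz",[np.pi,0,np.radians(br)])
def rk(x,y,z): return RO+Rn.from_euler("z",RY).apply([x,y,z])
def delta(p,R):
    s=manip.read_state(); Rc=Rn.from_euler("xyz",s["eef_rot"])
    d=(np.array(p)-s["eef_pos"])/1000; r=(R*Rc.inv()).as_rotvec()
    ang=np.degrees(np.linalg.norm(r)); r=r/np.radians(120)
    print("row",d.round(4),r.round(4),"dist",(np.linalg.norm(d)*1000).round(),"ang",ang.round(1),"t",round(float(s["clock"]),2),"F",s["wrist_force"].round(1),"gap",s["finger_gap"].round(1))
E
python3 - <<'E'
from h import *
delta([481.4,-226.3,110],flat(-52.2))
E
```

```text
Traceback (most recent call last):
  File "h.py", line 48, in delta
    print("row",d.round(4),r.round(4),"dist",(np.linalg.norm(d)*1000).round(),"ang",ang.round(1),"t",round(float(s["clock"]),2),"F",s["wrist_force"].round(1),"gap",s["finger_gap"].round(1))
                                                                                                                                                                    ^^^^^^^^^^^^^^^^^^^^^
AttributeError: 'float' object has no attribute 'round'
```

```bash
sed -i 's/s\["finger_gap"\].round(1)/round(float(s["finger_gap"]),1)/' h.py
python3 - <<'E'
from h import *
delta([481.4,-226.3,110],flat(-52.2))
E
```

```text
row [ 0.2653  0.2794 -0.0954] [-0.      0.     -0.6278] dist 397.0 ang 75.3 t 0.5 F [ 1.1 -0.3  0.4] gap 94.2
```

Emit:
jog_arm:
  commands:
    - [0.03,0.035,0,0,0,-0.08,1]
    - [0.066,0.07,-0.01,0,0,-0.16,1]
    - [0.1,0.105,-0.03,0,0,-0.24,1]
    - [0.133,0.14,-0.05,0,0,-0.32,1]
    - [0.166,0.175,-0.065,0,0,-0.4,1]
    - [0.2,0.21,-0.08,0,0,-0.48,1]
    - [0.235,0.245,-0.09,0,0,-0.56,1]
    - [0.265,0.279,-0.095,0,0,-0.628,1]
    - [0.265,0.279,-0.095,0,0,-0.628,1]
    - [0.265,0.279,-0.095,0,0,-0.628,1]
  grip_force: 35

```text
clock: 1.75
eef_pos: [480.9, -227.0, 110.5]
eef_rot: [3.141, -0.0, -0.91]
wrist_force: [-0.3, -1.0, 0.1]
finger_gap: 94.3
```

```bash
python3 - <<'E'
from h import *
delta([481.4,-226.3,3.5],flat(-52.2))
W=cam("wrist","w1")
E
```

```text
row [ 0.0005  0.0007 -0.107 ] [ 0.     -0.     -0.0006] dist 107.0 ang 0.1 t 1.75 F [-0.3 -1.   0.1] gap 94.3
```

View pics/w1.png

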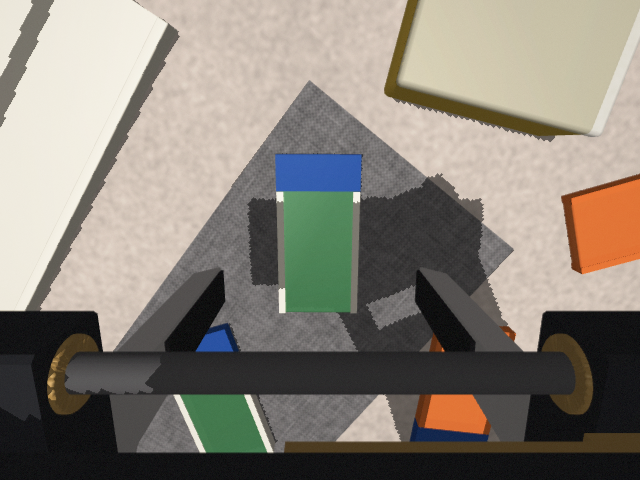

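The wrist view shows the cassette centred between the fingers, with its blue band at (320,172) and green area at (320,252). I'll check the plane height by its size.

```bash
python3 - <<'E'
from h import *
W=cam("wrist");T=cam("top")
P=plane(W,[(276,154),(362,154),(361,191.5),(276,191.5)],12); print(P.round(1),np.linalg.norm(P[0]-P[1]),np.linalg.norm(P[1]-P[2]))
for o in cassettes(W,12,1500): print(o["c"].round(1),round(np.degrees(o["yaw"]),1),np.round(o["size"],1))
b=[k for k in blobs(masks(W)["blue"],1500) if 250<k[:,0,0].mean()<380][0]; bt=min(blobs(masks(T)["blue"],30),key=lambda k:abs(cv2.minAreaRect(k)[0][0]-434)+abs(cv2.minAreaRect(k)[0][1]-248))
print("band tri",tri(W,cv2.minAreaRect(b)[0],T,cv2.minAreaRect(bt)[0]))
E
```

```text
[[ 541.9 -256.1   12. ]
 [ 494.1 -293.    12. ]
 [ 478.  -272.1   12. ]
 [ 526.3 -234.8   12. ]] 60.35354875943724 26.33902371878022
[456.3 -58.5] -35.4 [49.1 72.7]
[ 482.2 -226.1] -52.4 [49.4 93.1]
band tri (array([ 524.02908345, -176.60101576, -659.28269638]), np.float64(122.27593647998265))
```

Emit:
jog_arm:
  commands:
    - [0.001,0.001,-0.025,0,0,0,1]
    - [0.001,0.001,-0.05,0,0,0,1]
    - [0.001,0.001,-0.075,0,0,0,1]
    - [0.001,0.001,-0.095,0,0,0,1]
    - [0.001,0.001,-0.107,0,0,0,1]
    - [0.001,0.001,-0.107,0,0,0,1]
    - [0.001,0.001,-0.107,0,0,0,0.55]
    - [0.001,0.001,-0.107,0,0,0,0.55]
    - [0.001,0.001,-0.107,0,0,0,0.55]
    - [0.001,0.001,-0.107,0,0,0,0.55]

```text
clock: 3.15
eef_pos: [482.2, -225.8, 3.7]
eef_rot: [-3.141, -0.0, -0.911]
wrist_force: [-0.2, -0.2, 2.5]
finger_gap: 59.4
```

Emit:
jog_arm:
  commands:
    - [0,0,0,0,0,0,0.5]
    - [0,0,0,0,0,0,0.5]
    - [0,0,0,0,0,0,0.5]
    - [0,0,0,0,0,0,0.5]
    - [0,0,0,0,0,0,0.5]
    - [0,0,0.02,0,0,0,0.5]
    - [0,0,0.04,0,0,0,0.5]
    - [0,0,0.06,0,0,0,0.5]
    - [0,0,0.09,0,0,0,0.5]
    - [0,0,0.12,0,0,0,0.5]
  grip_force: 35

```text
clock: 4.4
eef_pos: [481.8, -225.5, 123.8]
eef_rot: [3.141, 0.001, -0.911]
wrist_force: [-0.4, 0.0, -2.4]
finger_gap: 59.2
```

```bash
python3 - <<'E'
from h import *
W=cam("wrist","w2"); print(manip.read_state()["wrist_force"])
n=np.array([-np.sin(np.radians(36)),0,np.cos(np.radians(36))])
# TCP is 2.5 mm below the slab centre
p=rk(*(np.array([62,-180,90])-2.5*n)); print(p); delta(p,lean(0))
E
```

```text
[ 1.2635893  -0.93954611  3.19344257]
[ 710.37066906 -193.8761206    87.97745751]
row [ 0.2271  0.0324 -0.0398] [-0.1248 -0.2844  0.4616] dist 233.0 ang 66.8 t 4.45 F [ 1.3 -0.9  3.2] gap 59.1
```

View pics/w2.png

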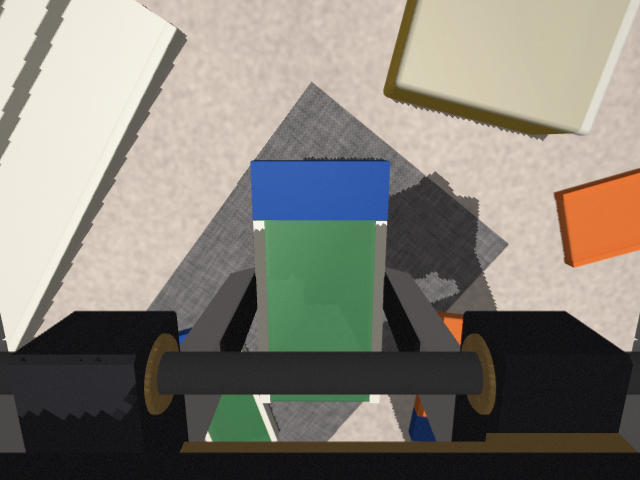

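Emit:
jog_arm:
  commands:
    - [0.01,0.002,0.02,-0.012,-0.028,0.046,0.5]
    - [0.03,0.005,0.03,-0.025,-0.057,0.092,0.5]
    - [0.055,0.009,0.03,-0.037,-0.085,0.138,0.5]
    - [0.08,0.013,0.03,-0.05,-0.114,0.185,0.5]
    - [0.11,0.017,0.03,-0.062,-0.142,0.231,0.5]
    - [0.14,0.021,0.03,-0.075,-0.171,0.277,0.5]
    - [0.17,0.025,0.03,-0.087,-0.199,0.323,0.5]
    - [0.2,0.029,0.03,-0.1,-0.228,0.369,0.5]
    - [0.22,0.032,0.03,-0.112,-0.256,0.415,0.5]
    - [0.227,0.032,0.02,-0.125,-0.284,0.462,0.5]

```text
clock: 5.7
eef_pos: [709.8, -193.4, 142.5]
eef_rot: [3.137, -0.625, 0.095]
wrist_force: [1.0, 0.5, -3.2]
finger_gap: 59.5
```

```bash
python3 - <<'E'
from h import *
W=cam("wrist","w3");S=cam("scene","s3")
n=np.array([-np.sin(np.radians(36)),0,np.cos(np.radians(36))])
p=rk(*(np.array([60,-180,60])-2.5*n)); print(p); delta(p,lean(0))
E
```

```text
[ 708.37874283 -194.05564755   57.97745751]
row [ 0.0005 -0.0003 -0.0819] [ 0.0008 -0.0039 -0.0001] dist 82.0 ang 0.5 t 5.8 F [ 0.1  0.  -3. ] gap 59.5
```

View pics/s3.png

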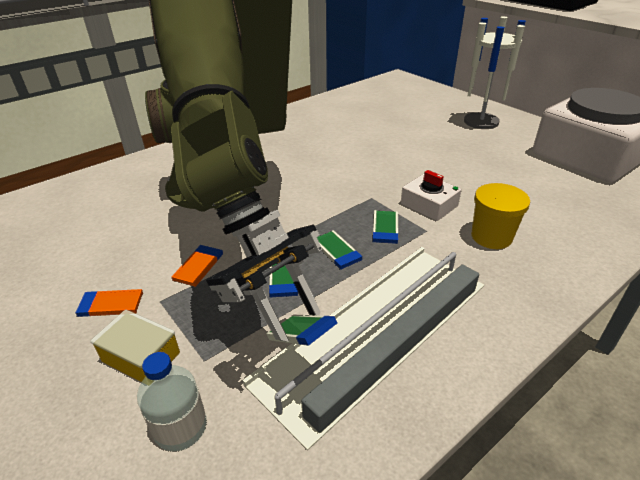

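View pics/w3.png

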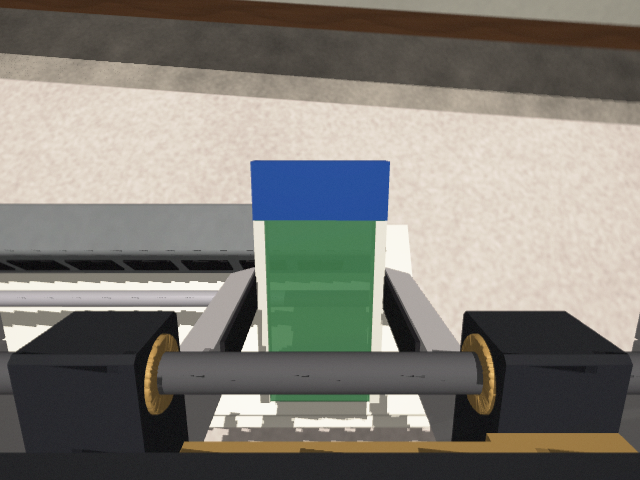

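The scene view shows the cassette held above the rack, blue band up, with its foot near the lip at about (290,325). In the wrist view the rail runs level at row 298, so the yaw agrees. I'll check the rail's x from this view before lowering.

```bash
python3 - <<'E'
from h import *
W=cam("wrist")
g=cv2.cvtColor(W["pixels"],cv2.COLOR_BGR2GRAY)
for u in (30,120): print(u,[int(v) for v in g[285:312,u]])
for u in (30,120):
    P=plane(W,[(u,298)],49)[0]; print(Rn.from_euler("z",-RY).apply(P-RO).round(1))
E
```

```text
30 [244, 183, 164, 171, 181, 185, 186, 190, 188, 183, 179, 173, 166, 156, 145, 130, 110, 96, 237, 244, 244, 244, 244, 156, 127, 125, 126]
120 [246, 189, 165, 174, 182, 187, 190, 193, 192, 189, 184, 177, 168, 158, 146, 132, 110, 100, 241, 246, 246, 246, 246, 159, 128, 109, 54]
[75.7 29.6 49. ]
[ 75.6 -35.3  49. ]
```

```bash
python3 - <<'E'
from h import *
W=cam("wrist")
for u in (30,120):
    P=plane(W,[(u,294.3)],49)[0]; print(Rn.from_euler("z",-RY).apply(P-RO).round(1))
E
```

```text
[79.7 31.5 49. ]
[ 79.4 -34.1  49. ]
```

Emit:
jog_arm:
  commands:
    - [0,0,-0.025,0,-0.002,0,0.5]
    - [0,0,-0.05,0,-0.004,0,0.5]
    - [0,0,-0.07,0,-0.004,0,0.5]
    - [0,0,-0.082,0,-0.004,0,0.5]
    - [0,0,-0.087,0,-0.004,0,0.5]
    - [0,0,-0.087,0,-0.004,0,0.5]
    - [-0.002,0,-0.089,0,-0.004,0,0.5]
    - [-0.004,0,-0.091,0,-0.004,0,0.5]
    - [-0.006,0,-0.0935,0,-0.004,0,0.5]
    - [-0.006,0,-0.0935,0,-0.004,0,0.5]

```text
clock: 7.15
eef_pos: [702.9, -193.8, 49.8]
eef_rot: [3.138, -0.632, 0.091]
wrist_force: [0.5, 0.3, -1.0]
finger_gap: 59.7
```

```bash
python3 - <<'E'
from h import *
S=cam("scene","s4")
n=np.array([-np.sin(np.radians(36)),0,np.cos(np.radians(36))])
p=rk(*(np.array([52,-180,44])-2.5*n)); delta(p,lean(0))
c=S["pixels"][260:440,220:400]; cv2.imwrite("pics/s4z.png",cv2.resize(c,None,fx=3,fy=3))
E
```

```text
row [-0.0026 -0.001  -0.0079] [0.0012 0.0019 0.0004] dist 8.0 ang 0.3 t 7.2 F [ 0.2 -0.2 -2.1] gap 60.0
```

View pics/s4z.png

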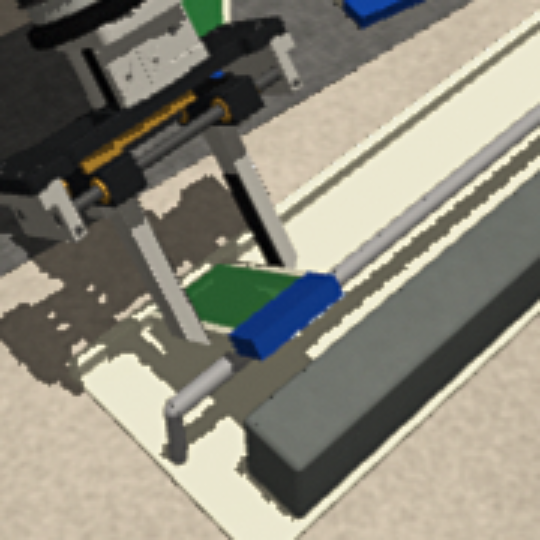

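Emit:
jog_arm:
  commands:
    - [0,0,-0.001,0,0,0,0.5]
    - [0,0,-0.002,0,0,0,0.5]
    - [0,0,-0.003,0,0,0,0.5]
    - [-0.001,-0.001,-0.004,0,0,0,0.5]
    - [-0.001,-0.001,-0.005,0,0,0,0.5]
    - [-0.001,-0.001,-0.006,0,0,0,0.5]
    - [-0.001,-0.001,-0.006,0,0,0,0.5]
    - [-0.001,-0.001,-0.006,0,0,0,0.5]
    - [-0.001,-0.001,-0.006,0,0,0,0.5]
    - [-0.001,-0.001,-0.006,0,0,0,0.5]

```text
clock: 8.45
eef_pos: [702.2, -194.8, 44.1]
eef_rot: [3.138, -0.632, 0.091]
wrist_force: [-3.4, -0.0, 1.7]
finger_gap: 59.6
```

Emit:
jog_arm:
  commands:
    - [0,0,0,0,0,0,0.7]
    - [0,0,0,0,0,0,0.85]
    - [0,0,0,0,0,0,0.85]
    - [0,0,0,0,0,0,0.85]
    - [-0.006,-0.0005,0.008,0,0,0,0.85]
    - [-0.015,-0.0014,0.02,0,0,0,0.85]
    - [-0.03,-0.0027,0.041,0,0,0,0.85]
    - [-0.044,-0.004,0.061,0,0,0,0.85]
    - [-0.058,-0.005,0.081,0,0,0,0.85]
    - [-0.058,-0.005,0.081,0,0,0,1]

```text
clock: 9.7
eef_pos: [644.0, -200.4, 127.4]
eef_rot: [3.136, -0.635, 0.092]
wrist_force: [0.4, 0.0, -0.4]
finger_gap: 86.7
```

```bash
python3 - <<'E'
from h import *
S=cam("scene","s5");T=cam("top","t5")
c=S["pixels"][260:440,220:400]; cv2.imwrite("pics/s5z.png",cv2.resize(c,None,fx=3,fy=3))
for o in cassettes(S): print(o["c"].round(1),round(np.degrees(o["yaw"]),1),np.round(o["size"],1))
delta([463,-63.5,130],flat(-35+0))
E
```

```text
[463.1 -86.5] -16.9 [22.9 71.6]
[466.2 -51.4] -34.5 [23.2 82.9]
[ 666.6 -169.2] 94.8 [38.8 73.4]
[468.6  87.1] -7.5 [47.3 91.2]
[478.7 239. ] -46.2 [48.  90.9]
row [-0.1811  0.1364  0.0049] [ 0.081   0.2973 -0.3232] dist 227.0 ang 53.6 t 9.8 F [ 0.1 -0.2 -1. ] gap 92.6
```

View pics/s5z.png

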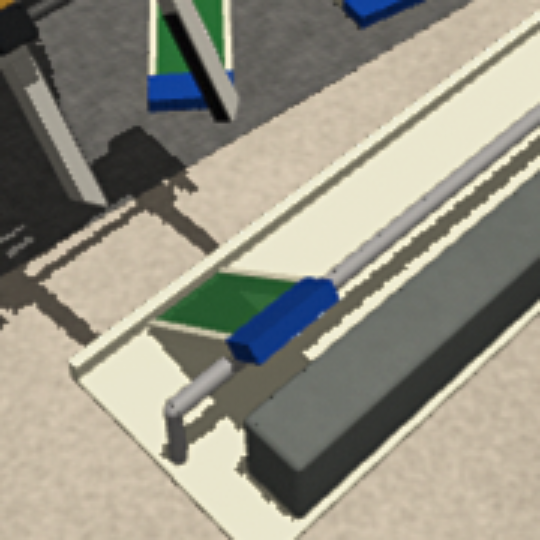

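View pics/t5.png

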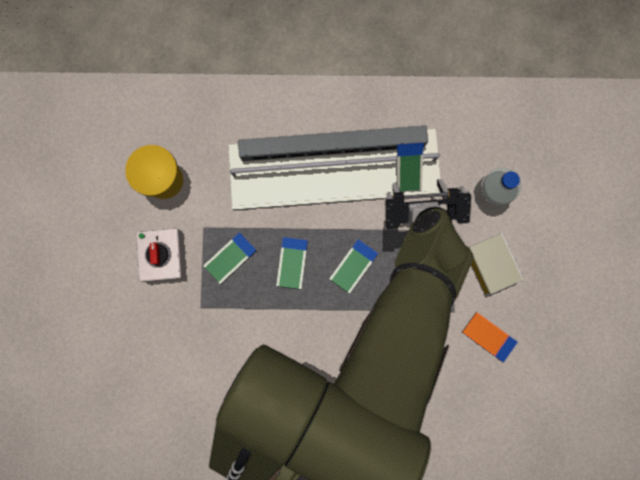

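The first one leans properly: foot at the lip and blue end on the rail (top view about (410,165)). Next is the one at (463,-63).

Emit:
jog_arm:
  commands:
    - [-0.02,0.012,0.005,0.01,0.035,-0.04,1]
    - [-0.04,0.028,0.005,0.02,0.07,-0.08,1]
    - [-0.065,0.045,0.005,0.03,0.11,-0.12,1]
    - [-0.09,0.063,0.005,0.04,0.15,-0.16,1]
    - [-0.115,0.085,0.005,0.05,0.19,-0.2,1]
    - [-0.14,0.105,0.005,0.06,0.225,-0.245,1]
    - [-0.165,0.123,0.005,0.071,0.262,-0.285,1]
    - [-0.181,0.136,0.005,0.081,0.297,-0.323,1]
    - [-0.181,0.136,0.005,0.081,0.297,-0.323,1]
    - [-0.181,0.136,0.005,0.081,0.297,-0.323,1]

```text
clock: 11.05
eef_pos: [463.5, -64.0, 129.5]
eef_rot: [-3.14, -0.001, -0.608]
wrist_force: [0.0, 0.3, -0.9]
finger_gap: 94.1
```

```bash
python3 - <<'E'
from h import *
W=cam("wrist","w6")
for o in cassettes(W,12,1500): print(o["c"].round(1),round(np.degrees(o["yaw"]),1),np.round(o["size"],1)); 
delta([463,-63.5,3.5],flat(-35))
E
```

```text
[463.1 -63.3] -35.1 [49.6 93. ]
row [-0.0004  0.0006 -0.1261] [-0.0002  0.0006 -0.0009] dist 126.0 ang 0.1 t 11.1 F [0.1 0.1 0. ] gap 93.5
```

View pics/w6.png

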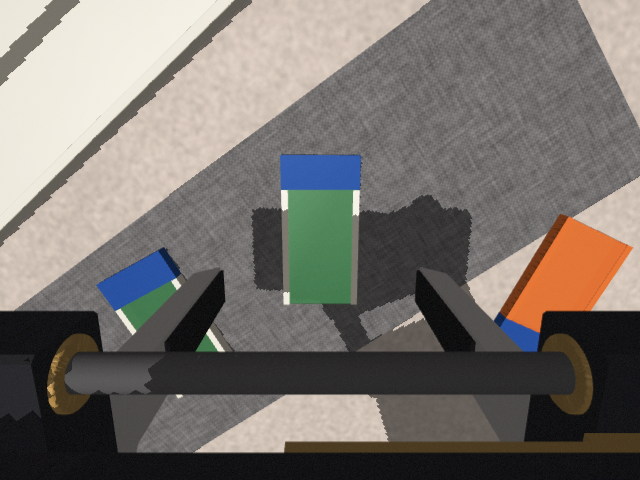

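The wrist view shows the cassette centred, band at (320,172), and the measured centre (463.1,-63.3) agrees. Descending and gripping.

Emit:
jog_arm:
  commands:
    - [0,0.001,-0.03,0,0,0,1]
    - [0,0.001,-0.06,0,0,0,1]
    - [0,0.001,-0.09,0,0,0,1]
    - [0,0.001,-0.115,0,0,0,1]
    - [0,0.001,-0.126,0,0,0,1]
    - [0,0.001,-0.126,0,0,0,1]
    - [0,0.001,-0.126,0,0,0,0.55]
    - [0,0.001,-0.126,0,0,0,0.55]
    - [0,0.001,-0.126,0,0,0,0.55]
    - [0,0.001,-0.126,0,0,0,0.55]

```text
clock: 12.35
eef_pos: [463.2, -62.8, 4.2]
eef_rot: [-3.141, -0.001, -0.61]
wrist_force: [-0.5, -0.2, 2.5]
finger_gap: 59.9
```

Emit:
jog_arm:
  commands:
    - [0,0,0,0,0,0,0.5]
    - [0,0,0,0,0,0,0.5]
    - [0,0,0,0,0,0,0.5]
    - [0,0,0,0,0,0,0.5]
    - [0,0,0,0,0,0,0.5]
    - [0,0,0.02,0,0,0,0.5]
    - [0,0,0.04,0,0,0,0.5]
    - [0,0,0.07,0,0,0,0.5]
    - [0,0,0.1,0,0,0,0.5]
    - [0,0,0.13,0,0,0,0.5]
  grip_force: 35

```text
clock: 13.6
eef_pos: [462.8, -62.6, 134.6]
eef_rot: [-3.141, 0.001, -0.61]
wrist_force: [-0.1, -0.7, -1.6]
finger_gap: 59.5
```

```bash
cat >> h.py <<'E'
N=np.array([-np.sin(np.radians(36)),0,np.cos(np.radians(36))])
E
python3 - <<'E'
from h import *
W=cam("wrist","w7")
delta(rk(*(np.array([60,-60,110])-2.5*N)),lean(0))
E
```

```text
row [ 0.2333 -0.0116 -0.0302] [-0.0794 -0.2935  0.3229] dist 236.0 ang 53.2 t 13.65 F [ 1.8 -0.5  1.5] gap 59.3
```

View pics/w7.png

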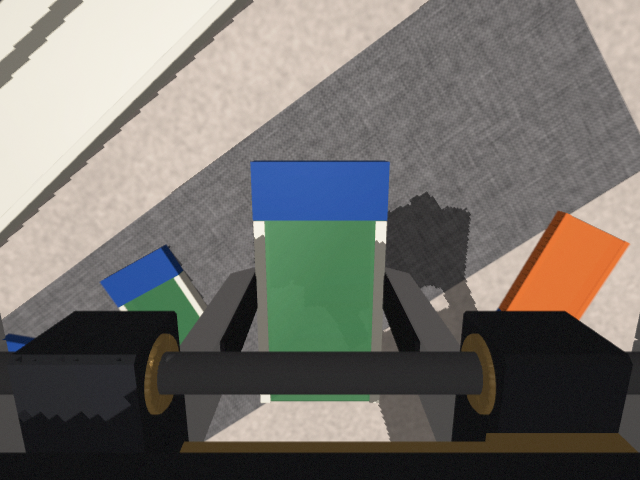

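The cassette is held square, with its band at rows 161–219, the same as the first one. Carrying it to the slot at -60.

Emit:
jog_arm:
  commands:
    - [0.01,0,0.015,-0.008,-0.03,0.032,0.5]
    - [0.03,-0.001,0.02,-0.016,-0.06,0.064,0.5]
    - [0.055,-0.002,0.02,-0.024,-0.09,0.097,0.5]
    - [0.085,-0.004,0.02,-0.032,-0.12,0.13,0.5]
    - [0.115,-0.006,0.02,-0.04,-0.15,0.162,0.5]
    - [0.145,-0.008,0.02,-0.048,-0.18,0.195,0.5]
    - [0.175,-0.01,0.02,-0.056,-0.21,0.228,0.5]
    - [0.205,-0.012,0.01,-0.064,-0.24,0.26,0.5]
    - [0.228,-0.012,-0.01,-0.072,-0.27,0.293,0.5]
    - [0.233,-0.012,-0.03,-0.08,-0.2935,0.323,0.5]

```text
clock: 14.9
eef_pos: [696.3, -74.8, 101.8]
eef_rot: [3.137, -0.625, 0.093]
wrist_force: [0.1, 0.5, -2.5]
finger_gap: 59.4
```

```bash
python3 - <<'E'
from h import *
W=cam("wrist","w8");S=cam("scene","s8")
delta(rk(*(np.array([59,-60,55])-2.5*N)),lean(0))
delta(rk(*(np.array([54,-60,46.5])-2.5*N)),lean(0))
for u,v in ((60,294.3),): print(Rn.from_euler("z",-RY).apply(plane(W,[(u,v)],49)[0]-RO).round(1))
E
```

```text
row [ 0.0025  0.     -0.0463] [ 0.001  -0.0046  0.0004] dist 46.0 ang 0.6 t 15.0 F [-0.2 -0.  -2.9] gap 59.7
row [-0.0025 -0.0004 -0.0548] [ 0.001  -0.0046  0.0004] dist 55.0 ang 0.6 t 15.0 F [-0.2 -0.  -2.9] gap 59.7
[ 68.5 101.8  49. ]
```

View pics/w8.png

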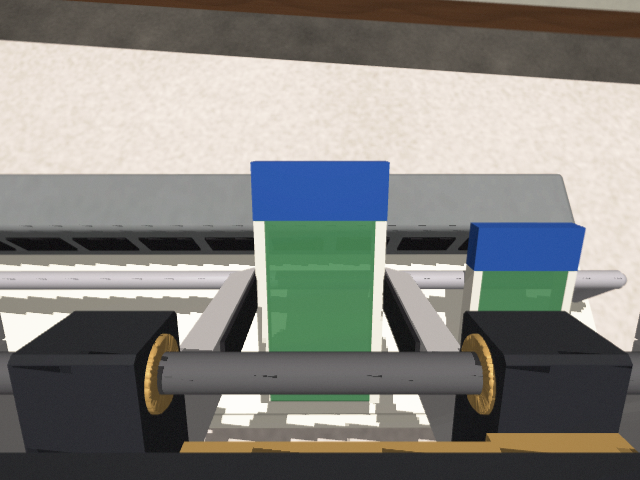

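The wrist view shows the held cassette clear of its placed neighbour (right, about (525,260)), and the rail is level. Lowering.

Emit:
jog_arm:
  commands:
    - [0.002,0,-0.02,0,-0.004,0,0.5]
    - [0.0025,0,-0.038,0,-0.004,0,0.5]
    - [0.0025,0,-0.046,0,-0.004,0,0.5]
    - [0.0025,0,-0.046,0,-0.004,0,0.5]
    - [0.0005,0,-0.049,0,-0.004,0,0.5]
    - [-0.001,0,-0.052,0,-0.004,0,0.5]
    - [-0.0025,0,-0.054,0,-0.004,0,0.5]
    - [-0.0025,0,-0.055,0,-0.004,0,0.5]
    - [-0.0025,0,-0.055,0,-0.004,0,0.5]
    - [-0.0025,0,-0.055,0,-0.004,0,0.5]

```text
clock: 16.25
eef_pos: [693.7, -74.8, 49.0]
eef_rot: [3.137, -0.633, 0.091]
wrist_force: [0.2, -0.3, -1.5]
finger_gap: 59.7
```

```bash
python3 - <<'E'
from h import *
delta(rk(*(np.array([53,-60,44.8])-2.5*N)),lean(0))
E
```

```text
row [-0.003  -0.0004 -0.0063] [0.0014 0.0024 0.0006] dist 7.0 ang 0.3 t 16.25 F [ 0.2 -0.3 -1.5] gap 59.7
```

Emit:
jog_arm:
  commands:
    - [0,0,-0.001,0,0,0,0.5]
    - [0,0,-0.002,0,0,0,0.5]
    - [-0.001,0,-0.003,0,0,0,0.5]
    - [-0.001,0,-0.004,0,0,0,0.5]
    - [-0.001,0,-0.005,0,0,0,0.5]
    - [-0.001,0,-0.005,0,0,0,0.5]
    - [-0.001,0,-0.005,0,0,0,0.5]
    - [-0.001,0,-0.005,0,0,0,0.5]
    - [-0.001,0,-0.005,0,0,0,0.5]
    - [-0.001,0,-0.005,0,0,0,0.5]

```text
clock: 17.5
eef_pos: [692.9, -74.8, 44.8]
eef_rot: [3.137, -0.634, 0.091]
wrist_force: [-7.1, 0.1, 7.1]
finger_gap: 59.3
```

Emit:
jog_arm:
  commands:
    - [0,0,0,0,0,0,0.7]
    - [0,0,0,0,0,0,0.85]
    - [0,0,0,0,0,0,0.85]
    - [0,0,0,0,0,0,0.85]
    - [-0.006,-0.0005,0.008,0,0,0,0.85]
    - [-0.015,-0.0014,0.02,0,0,0,0.85]
    - [-0.03,-0.0027,0.041,0,0,0,0.85]
    - [-0.044,-0.004,0.061,0,0,0,0.85]
    - [-0.058,-0.005,0.081,0,0,0,0.85]
    - [-0.058,-0.005,0.081,0,0,0,1]

```text
clock: 18.75
eef_pos: [634.6, -80.1, 127.3]
eef_rot: [3.136, -0.636, 0.092]
wrist_force: [0.1, 0.4, 0.6]
finger_gap: 86.3
```

```bash
python3 - <<'E'
from h import *
S=cam("scene","s9");T=cam("top","t9")
cv2.imwrite("pics/s9z.png",cv2.resize(S["pixels"][200:440,200:500],None,fx=2.5,fy=2.5))
for c in (S,T):
  for o in cassettes(c): print(o["c"].round(1),round(np.degrees(o["yaw"]),1),np.round(o["size"],1))
delta([468.5,87.5,130],flat(-7))
E
```

```text
[ 666.7 -169.2] 94.8 [39.1 73.4]
[462.   75.8] -8.3 [24.6 80.7]
[667.2 -46. ] 53.3 [34.4 84.9]
[478.7 239. ] -46.2 [48.  90.9]
[478.8 240.6] -46.2 [42.5 90.8]
[468.3  87.8] -6.3 [41.4 92.3]
[700.1 -77. ] 0.7 [44.6 83.1]
[ 709.2 -200.7] 0.1 [44.6 83.6]
row [-0.1661  0.1673  0.0049] [ 0.0068  0.303  -0.0977] dist 236.0 ang 38.2 t 18.85 F [-0.9 -0.3 -0.3] gap 92.8
```

View pics/s9z.png

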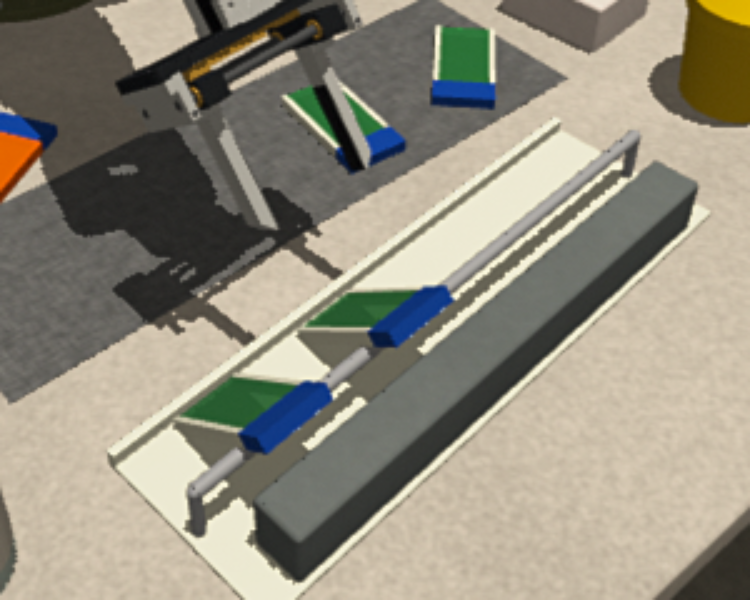

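Two lean side by side, with bands at (285,415) and (410,315) in the zoomed view. Third next.

Emit:
jog_arm:
  commands:
    - [-0.02,0.015,0.005,0,0.035,-0.012,1]
    - [-0.04,0.035,0.005,0.001,0.075,-0.024,1]
    - [-0.06,0.06,0.005,0.002,0.115,-0.036,1]
    - [-0.085,0.085,0.005,0.003,0.155,-0.05,1]
    - [-0.11,0.11,0.005,0.004,0.195,-0.063,1]
    - [-0.135,0.135,0.005,0.005,0.235,-0.076,1]
    - [-0.155,0.155,0.005,0.006,0.27,-0.088,1]
    - [-0.166,0.167,0.005,0.007,0.303,-0.098,1]
    - [-0.166,0.167,0.005,0.007,0.303,-0.098,1]
    - [-0.166,0.167,0.005,0.007,0.303,-0.098,1]

```text
clock: 20.1
eef_pos: [468.8, 87.0, 129.4]
eef_rot: [-3.141, 0.0, -0.122]
wrist_force: [0.3, -0.7, 1.0]
finger_gap: 93.8
```

```bash
python3 - <<'E'
from h import *
W=cam("wrist","w10")
for o in cassettes(W,12,1500): print(o["c"].round(1),round(np.degrees(o["yaw"]),1),np.round(o["size"],1)); 
delta([468.5,87.7,3.5],flat(-6.5))
E
```

```text
[479.  239.6] -45.9 [49.2 92.7]
[468.9  87.6] -6.8 [49.5 93. ]
row [-0.0002  0.0009 -0.126 ] [-0.0003 -0.      0.0044] dist 126.0 ang 0.5 t 20.15 F [ 1.2 -0.8 -0.2] gap 94.1
```

View pics/w10.png

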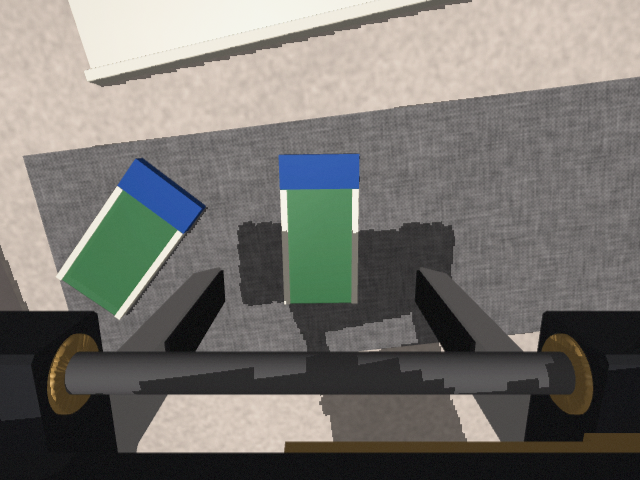

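The cassette is centred, band at (319,172); the fourth shows at (135,240), 60 mm clear of the left finger.

Emit:
jog_arm:
  commands:
    - [0,0.001,-0.03,0,0,0,1]
    - [0,0.001,-0.06,0,0,0,1]
    - [0,0.001,-0.09,0,0,0,1]
    - [0,0.001,-0.115,0,0,0,1]
    - [0,0.001,-0.126,0,0,0,1]
    - [0,0.001,-0.126,0,0,0,1]
    - [0,0.001,-0.126,0,0,0,0.55]
    - [0,0.001,-0.126,0,0,0,0.55]
    - [0,0.001,-0.126,0,0,0,0.55]
    - [0,0.001,-0.126,0,0,0,0.55]

```text
clock: 21.4
eef_pos: [468.7, 88.2, 4.2]
eef_rot: [-3.141, 0.0, -0.123]
wrist_force: [-1.6, -0.9, 3.0]
finger_gap: 59.6
```

Emit:
jog_arm:
  commands:
    - [0,0,0,0,0,0,0.5]
    - [0,0,0,0,0,0,0.5]
    - [0,0,0,0,0,0,0.5]
    - [0,0,0,0,0,0,0.5]
    - [0,0,0,0,0,0,0.5]
    - [0,0,0.02,0,0,0,0.5]
    - [0,0,0.04,0,0,0,0.5]
    - [0,0,0.07,0,0,0,0.5]
    - [0,0,0.1,0,0,0,0.5]
    - [0,0,0.13,0,0,0,0.5]
  grip_force: 35

```text
clock: 22.65
eef_pos: [468.3, 88.2, 134.6]
eef_rot: [-3.141, 0.001, -0.123]
wrist_force: [-0.3, -0.5, -1.3]
finger_gap: 59.5
```

```bash
python3 - <<'E'
from h import *
W=cam("wrist","w11")
delta(rk(*(np.array([60,60,110])-2.5*N)),lean(0))
E
```

```text
row [ 0.217  -0.0435 -0.0304] [-0.0057 -0.2987  0.0979] dist 223.0 ang 37.7 t 22.7 F [1.7 0.3 3.4] gap 59.3
```

View pics/w11.png

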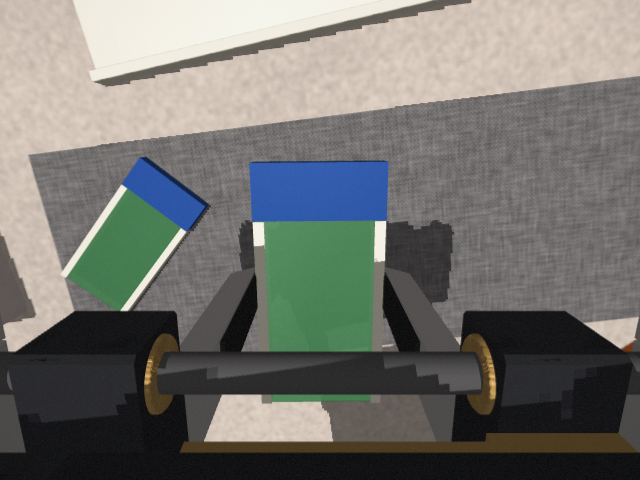

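Held square, band at rows 162–220. Carrying it to the slot at +60.

Emit:
jog_arm:
  commands:
    - [0.01,-0.002,0.015,-0.001,-0.03,0.01,0.5]
    - [0.03,-0.006,0.02,-0.001,-0.06,0.02,0.5]
    - [0.055,-0.011,0.02,-0.002,-0.09,0.03,0.5]
    - [0.085,-0.017,0.02,-0.002,-0.12,0.04,0.5]
    - [0.115,-0.023,0.02,-0.003,-0.15,0.05,0.5]
    - [0.145,-0.029,0.02,-0.004,-0.18,0.06,0.5]
    - [0.175,-0.035,0.02,-0.004,-0.21,0.07,0.5]
    - [0.2,-0.04,0.01,-0.005,-0.245,0.08,0.5]
    - [0.217,-0.0435,-0.01,-0.006,-0.28,0.09,0.5]
    - [0.217,-0.0435,-0.03,-0.006,-0.302,0.098,0.5]

```text
clock: 23.95
eef_pos: [685.7, 44.1, 102.5]
eef_rot: [3.138, -0.633, 0.092]
wrist_force: [-0.1, 0.0, -1.5]
finger_gap: 59.1
```

```bash
python3 - <<'E'
from h import *
W=cam("wrist","w12")
delta(rk(*(np.array([59,60,55])-2.5*N)),lean(0))
delta(rk(*(np.array([54,60,46.5])-2.5*N)),lean(0))
E
```

```text
row [ 0.0024  0.0007 -0.0456] [ 0.0013  0.0006 -0.0002] dist 46.0 ang 0.2 t 24.0 F [-0.7 -0.9 -6.2] gap 59.5
row [-0.0026  0.0003 -0.0541] [ 0.0013  0.0006 -0.0002] dist 54.0 ang 0.2 t 24.0 F [-0.7 -0.9 -6.2] gap 59.5
```

View pics/w12.png

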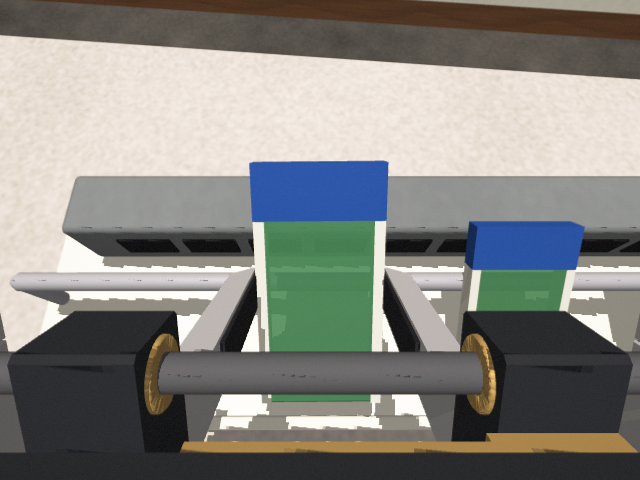

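The grip is unchanged and the neighbour at (523,260) is clear. Lowering.

Emit:
jog_arm:
  commands:
    - [0.002,0,-0.02,0,0,0,0.5]
    - [0.0025,0.0005,-0.038,0,0,0,0.5]
    - [0.0025,0.0005,-0.046,0,0,0,0.5]
    - [0.0025,0.0005,-0.046,0,0,0,0.5]
    - [0.0005,0.0005,-0.049,0,0,0,0.5]
    - [-0.001,0,-0.052,0,0,0,0.5]
    - [-0.0025,0,-0.054,0,0,0,0.5]
    - [-0.0025,0,-0.056,0,0,0,0.5]
    - [-0.0025,0,-0.057,0,0,0,0.5]
    - [-0.003,0,-0.058,0,0,0,0.5]

```text
clock: 25.25
eef_pos: [683.1, 44.7, 46.6]
eef_rot: [3.14, -0.633, 0.09]
wrist_force: [-0.6, -0.5, 5.9]
finger_gap: 59.4
```

```bash
python3 - <<'E'
from h import *
delta(rk(*(np.array([53,60,44.8])-2.5*N)),lean(0))
E
```

```text
row [-0.0033 -0.0004 -0.0038] [0.0006 0.0021 0.0003] dist 5.0 ang 0.3 t 25.25 F [-0.6 -0.5  5.9] gap 59.4
```

Emit:
jog_arm:
  commands:
    - [-0.001,0,-0.001,0,0,0,0.5]
    - [-0.002,0,-0.0015,0,0,0,0.5]
    - [-0.0025,0,-0.002,0,0,0,0.5]
    - [-0.0025,0,-0.002,0,0,0,0.5]
    - [-0.0025,0,-0.002,0,0,0,0.5]
    - [-0.0025,0,-0.002,0,0,0,0.5]
    - [-0.0025,0,-0.002,0,0,0,0.7]
    - [-0.0025,0,-0.002,0,0,0,0.85]
    - [-0.0025,0,-0.002,0,0,0,0.85]
    - [-0.0025,0,-0.002,0,0,0,0.85]

```text
clock: 26.5
eef_pos: [680.0, 44.7, 43.8]
eef_rot: [3.14, -0.631, 0.09]
wrist_force: [-0.3, 0.0, -0.4]
finger_gap: 80.0
```

Emit:
jog_arm:
  commands:
    - [-0.003,0,0.004,0,0,0,0.85]
    - [-0.009,-0.0008,0.012,0,0,0,0.85]
    - [-0.018,-0.0016,0.025,0,0,0,0.85]
    - [-0.03,-0.0027,0.041,0,0,0,0.85]
    - [-0.044,-0.004,0.061,0,0,0,0.85]
    - [-0.058,-0.005,0.081,0,0,0,0.85]
    - [-0.065,-0.006,0.09,0,0,0,1]
    - [-0.065,-0.006,0.09,0,0,0,1]
    - [-0.065,-0.006,0.09,0,0,0,1]
    - [-0.065,-0.006,0.09,0,0,0,1]

```text
clock: 27.75
eef_pos: [615.1, 38.8, 133.1]
eef_rot: [3.14, -0.63, 0.09]
wrist_force: [-0.9, 0.2, 0.5]
finger_gap: 93.9
```

```bash
python3 - <<'E'
from h import *
S=cam("scene","s13");T=cam("top","t13")
cv2.imwrite("pics/s13z.png",cv2.resize(S["pixels"][200:440,200:500],None,fx=2.5,fy=2.5))
for c in (S,T):
  for o in cassettes(c): print(o["c"].round(1),round(np.degrees(o["yaw"]),1),np.round(o["size"],1))
delta([478.9,239.9,130],flat(180-46.1))
print(manip.read_state()["joints"])
E
```

```text
[ 666.6 -169.2] 94.8 [38.8 73.4]
[667.2 -46. ] 53.3 [34.4 84.9]
[653.   78.6] 57.7 [30.9 96.1]
[485.9 245.9] -40.6 [33.6 90.3]
[478.7 240.6] -46.2 [42.4 90.9]
[686.6  46.6] 6.5 [45.2 84.4]
[700.1 -77. ] 0.6 [44.6 83.2]
[ 707.9 -200.7] 0.1 [44.6 86.1]
row [-0.1362  0.2011 -0.0033] [-0.3484  0.1311  1.0302] dist 243.0 ang 131.4 t 27.85 F [ 0.8 -0.   0.1] gap 93.8
[-0.02575314  0.24842913  1.90502452  0.18643226  0.3670797   1.30260306]
```

View pics/s13z.png

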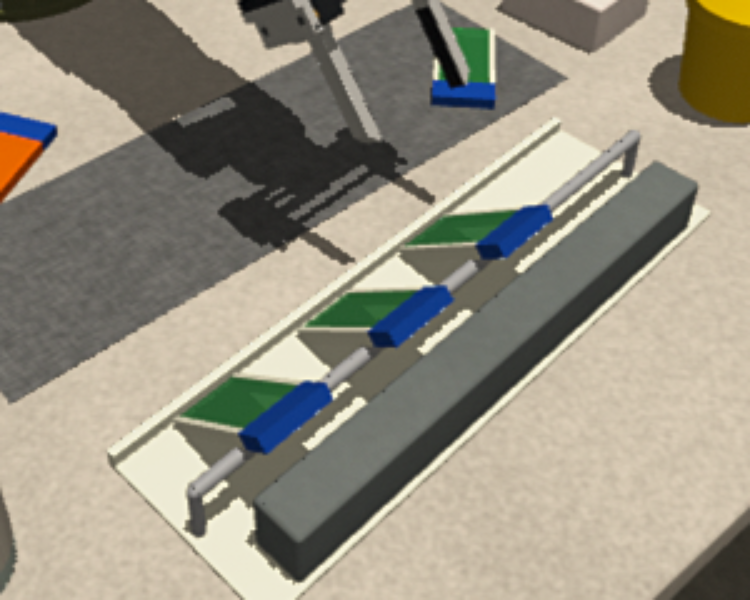

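Three lean now. I'll raise and turn the tool for the fourth; its wrist range calls for the half-turned grasp.

```bash
python3 - <<'E'
from h import *
delta([520,200,160],flat(40))
E
```

```text
row [-0.0951  0.1612  0.0267] [-0.1165  0.2822  0.2807] dist 189.0 ang 49.8 t 27.85 F [ 0.8 -0.   0.1] gap 93.8
```

Emit:
jog_arm:
  commands:
    - [-0.02,0.02,0.015,-0.012,0.035,0.035,1]
    - [-0.035,0.04,0.026,-0.028,0.07,0.07,1]
    - [-0.05,0.065,0.026,-0.043,0.106,0.105,1]
    - [-0.06,0.09,0.026,-0.058,0.141,0.14,1]
    - [-0.07,0.115,0.026,-0.073,0.177,0.175,1]
    - [-0.08,0.135,0.026,-0.087,0.212,0.21,1]
    - [-0.09,0.15,0.026,-0.102,0.247,0.245,1]
    - [-0.095,0.161,0.026,-0.1165,0.282,0.28,1]
    - [-0.095,0.161,0.026,-0.1165,0.282,0.28,1]
    - [-0.095,0.161,0.026,-0.1165,0.282,0.28,1]

```text
clock: 29.1
eef_pos: [520.1, 199.4, 159.5]
eef_rot: [3.141, -0.002, 0.695]
wrist_force: [0.4, 0.9, -0.2]
finger_gap: 94.2
```

```bash
python3 - <<'E'
from h import *
delta([478.9,239.9,130],flat(180-46.1))
E
```

```text
row [-0.0412  0.0405 -0.0295] [-1.20e-03  6.00e-04  7.84e-01] dist 65.0 ang 94.1 t 29.1 F [ 0.4  0.9 -0.2] gap 94.2
```

Emit:
jog_arm:
  commands:
    - [-0.005,0.005,0,0,0,0.085,1]
    - [-0.01,0.01,0,0,0,0.17,1]
    - [-0.015,0.015,0,0,0,0.255,1]
    - [-0.02,0.02,0,0,0,0.34,1]
    - [-0.025,0.025,-0.005,0,0,0.425,1]
    - [-0.03,0.03,-0.01,0,0,0.51,1]
    - [-0.035,0.035,-0.015,0,0,0.595,1]
    - [-0.041,0.04,-0.02,0,0,0.68,1]
    - [-0.041,0.04,-0.029,0,0,0.755,1]
    - [-0.041,0.04,-0.029,-0.001,0,0.784,1]

```text
clock: 30.35
eef_pos: [478.8, 239.0, 130.4]
eef_rot: [3.14, 0.001, 2.34]
wrist_force: [1.2, 0.7, -0.4]
finger_gap: 94.3
```

```bash
python3 - <<'E'
from h import *
W=cam("wrist","w14")
for o in cassettes(W,12,1500): print(o["c"].round(1),round(np.degrees(o["yaw"]),1),np.round(o["size"],1)); 
delta([479,240,3.5],flat(180-46.1))
E
```

```text
[478.3 239.9] -45.7 [49.3 93.6]
row [ 0.      0.0009 -0.1272] [-0.0002  0.0008 -0.0025] dist 127.0 ang 0.3 t 30.4 F [-0.7 -0.3 -0.6] gap 93.4
```

View pics/w14.png

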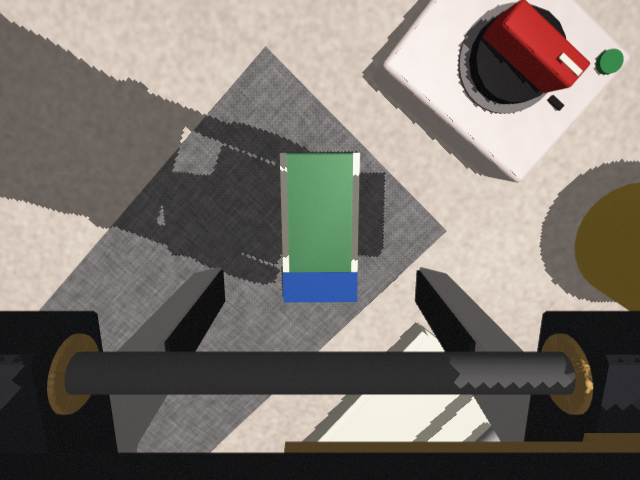

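The wrist view shows the cassette centred (half-turned, band at (320,287)), and the starter box at (500,80) is clear. Descending.

Emit:
jog_arm:
  commands:
    - [0,0.001,-0.03,0,0,0,1]
    - [0,0.001,-0.06,0,0,0,1]
    - [0,0.001,-0.09,0,0,0,1]
    - [0,0.001,-0.115,0,0,0,1]
    - [0,0.001,-0.127,0,0,0,1]
    - [0,0.001,-0.127,0,0,0,1]
    - [0,0.001,-0.127,0,0,0,0.55]
    - [0,0.001,-0.127,0,0,0,0.55]
    - [0,0.001,-0.127,0,0,0,0.55]
    - [0,0.001,-0.127,0,0,0,0.55]

```text
clock: 31.65
eef_pos: [479.2, 240.8, 4.2]
eef_rot: [3.141, 0.001, 2.339]
wrist_force: [-1.9, -1.1, 2.8]
finger_gap: 59.7
```

Emit:
jog_arm:
  commands:
    - [0,0,0,0,0,0,0.5]
    - [0,0,0,0,0,0,0.5]
    - [0,0,0,0,0,0,0.5]
    - [0,0,0,0,0,0,0.5]
    - [0,0,0,0,0,0,0.5]
    - [0,0,0.02,0,0,0,0.5]
    - [0,0,0.04,0,0,0,0.5]
    - [0,0,0.07,0,0,0,0.5]
    - [0,0,0.1,0,0,0,0.5]
    - [0,0,0.13,0,0,0,0.5]
  grip_force: 35

```text
clock: 32.9
eef_pos: [478.8, 240.6, 134.5]
eef_rot: [3.141, 0.0, 2.339]
wrist_force: [-0.7, 0.4, -1.9]
finger_gap: 59.2
```

```bash
python3 - <<'E'
from h import *
W=cam("wrist","w15")
delta(rk(*(np.array([60,180,110])-2.5*N)),lean(180))
E
```

```text
row [ 0.1958 -0.0768 -0.0305] [-0.1101 -0.2885  0.411 ] dist 213.0 ang 61.7 t 32.95 F [1.1 0.8 2.6] gap 59.7
```

View pics/w15.png

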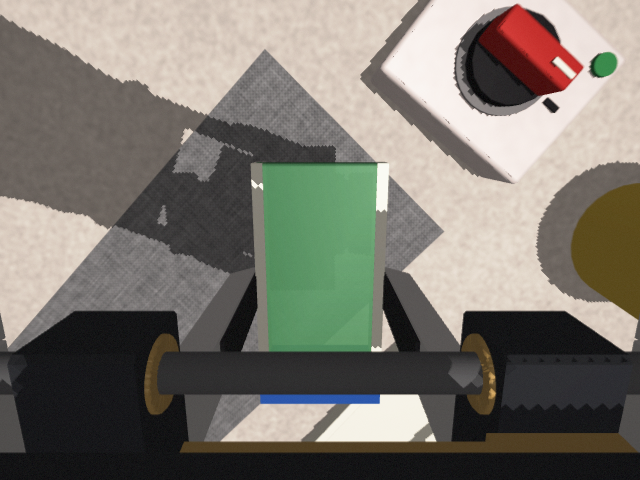

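Held square (rows 162–403, as with the others). Carrying it to the slot at +180.

Emit:
jog_arm:
  commands:
    - [0.01,-0.004,0.015,-0.011,-0.029,0.041,0.5]
    - [0.03,-0.012,0.025,-0.022,-0.058,0.082,0.5]
    - [0.055,-0.021,0.025,-0.033,-0.087,0.123,0.5]
    - [0.08,-0.031,0.025,-0.044,-0.115,0.164,0.5]
    - [0.105,-0.041,0.025,-0.055,-0.144,0.206,0.5]
    - [0.13,-0.051,0.025,-0.066,-0.173,0.247,0.5]
    - [0.155,-0.061,0.02,-0.077,-0.202,0.288,0.5]
    - [0.175,-0.069,0.01,-0.088,-0.231,0.329,0.5]
    - [0.19,-0.075,-0.01,-0.099,-0.26,0.37,0.5]
    - [0.196,-0.077,-0.03,-0.11,-0.2885,0.411,0.5]

```text
clock: 34.2
eef_pos: [675.2, 163.3, 102.3]
eef_rot: [-3.136, 0.627, -3.049]
wrist_force: [0.6, 0.1, -2.3]
finger_gap: 59.4
```

```bash
python3 - <<'E'
from h import *
W=cam("wrist","w16");S=cam("scene","s16")
delta(rk(*(np.array([59,180,55])-2.5*N)),lean(180))
delta(rk(*(np.array([54,180,46.5])-2.5*N)),lean(180))
E
```

```text
row [ 0.0019  0.0017 -0.0466] [ 0.0025 -0.0035  0.0011] dist 47.0 ang 0.5 t 34.3 F [-1.  -0.4 -2. ] gap 59.4
row [-0.0031  0.0012 -0.0551] [ 0.0025 -0.0035  0.0011] dist 55.0 ang 0.5 t 34.3 F [-1.  -0.4 -2. ] gap 59.4
```

View pics/w16.png

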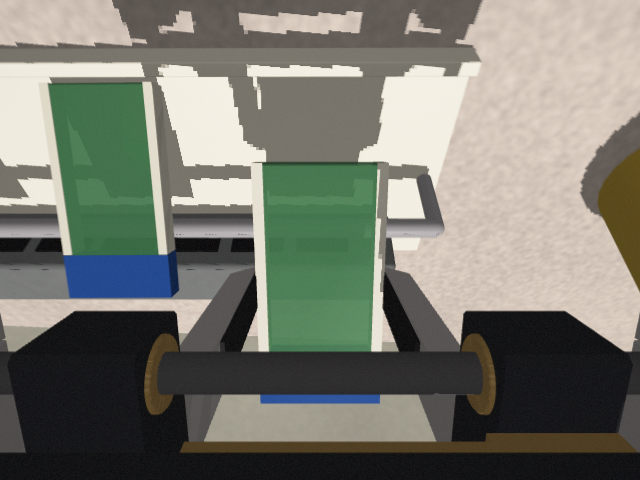

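View pics/s16.png

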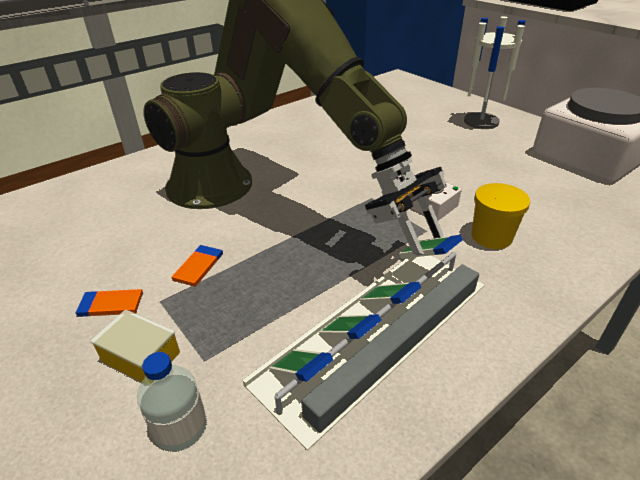

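Both views show the fourth cassette over its slot at the far end, clear of its neighbour and the tub. Lowering.

Emit:
jog_arm:
  commands:
    - [0.002,0.001,-0.02,0,-0.003,0,0.5]
    - [0.002,0.0015,-0.038,0.002,-0.003,0.001,0.5]
    - [0.002,0.0015,-0.046,0.002,-0.003,0.001,0.5]
    - [0.002,0.0015,-0.046,0.002,-0.003,0.001,0.5]
    - [0,0.001,-0.049,0.002,-0.003,0.001,0.5]
    - [-0.0015,0.001,-0.052,0.002,-0.003,0.001,0.5]
    - [-0.003,0.001,-0.054,0.002,-0.003,0.001,0.5]
    - [-0.003,0.001,-0.056,0.002,-0.003,0.001,0.5]
    - [-0.0035,0.001,-0.057,0.002,-0.003,0.001,0.5]
    - [-0.004,0.001,-0.058,0.002,-0.003,0.001,0.5]

```text
clock: 35.55
eef_pos: [671.2, 164.8, 46.0]
eef_rot: [3.141, 0.634, -3.052]
wrist_force: [-0.2, -0.7, -0.6]
finger_gap: 59.1
```

```bash
python3 - <<'E'
from h import *
delta(rk(*(np.array([53,180,44.8])-2.5*N)),lean(180))
E
```

```text
row [-0.0021 -0.0009 -0.0033] [-0.0003  0.0025  0.0003] dist 4.0 ang 0.3 t 35.55 F [-0.2 -0.7 -0.6] gap 59.1
```

Emit:
jog_arm:
  commands:
    - [-0.001,0,-0.001,0,0,0,0.5]
    - [-0.0015,0,-0.002,0,0,0,0.5]
    - [-0.002,-0.001,-0.003,0,0,0,0.5]
    - [-0.002,-0.001,-0.003,0,0,0,0.5]
    - [-0.002,-0.001,-0.003,0,0,0,0.5]
    - [-0.002,-0.001,-0.003,0,0,0,0.5]
    - [-0.002,-0.001,-0.003,0,0,0,0.7]
    - [-0.002,-0.001,-0.003,0,0,0,0.85]
    - [-0.002,-0.001,-0.003,0,0,0,0.85]
    - [-0.002,-0.001,-0.003,0,0,0,0.85]

```text
clock: 36.8
eef_pos: [669.0, 163.7, 42.8]
eef_rot: [3.141, 0.633, -3.052]
wrist_force: [-1.1, -0.4, 1.0]
finger_gap: 80.0
```

Emit:
jog_arm:
  commands:
    - [-0.003,0,0.004,0,0,0,0.85]
    - [-0.009,-0.0008,0.012,0,0,0,0.85]
    - [-0.018,-0.0016,0.025,0,0,0,0.85]
    - [-0.03,-0.0027,0.041,0,0,0,0.85]
    - [-0.044,-0.004,0.061,0,0,0,0.85]
    - [-0.058,-0.005,0.081,0,0,0,0.85]
    - [-0.07,-0.006,0.1,0,0,0,1]
    - [-0.08,-0.007,0.13,0,0,0,1]
    - [-0.08,-0.007,0.13,0,0,0,1]
    - [-0.08,-0.007,0.13,0,0,0,1]

```text
clock: 38.05
eef_pos: [588.8, 156.7, 172.5]
eef_rot: [3.141, 0.633, -3.052]
wrist_force: [-0.2, 0.1, 0.4]
finger_gap: 94.3
```

```bash
python3 - <<'E'
from h import *
S=cam("scene","s17");T=cam("top","t17")
cv2.imwrite("pics/s17z.png",cv2.resize(S["pixels"][200:440,200:500],None,fx=2.5,fy=2.5))
for o in cassettes(T): print(o["c"].round(1),round(np.degrees(o["yaw"]),1),np.round(o["size"],1))
cv2.imwrite("pics/t17z.png",cv2.resize(T["pixels"][120:300,110:460],None,fx=2.2,fy=2.2))
E
```

```text
[676.6 169.4] 9.3 [45.3 85.7]
[686.5  46.4] 6.5 [44.9 84.6]
[700.1 -77. ] 0.6 [44.6 83.2]
[ 707.9 -200.7] 0.1 [44.6 86.1]
```

View pics/s17z.png

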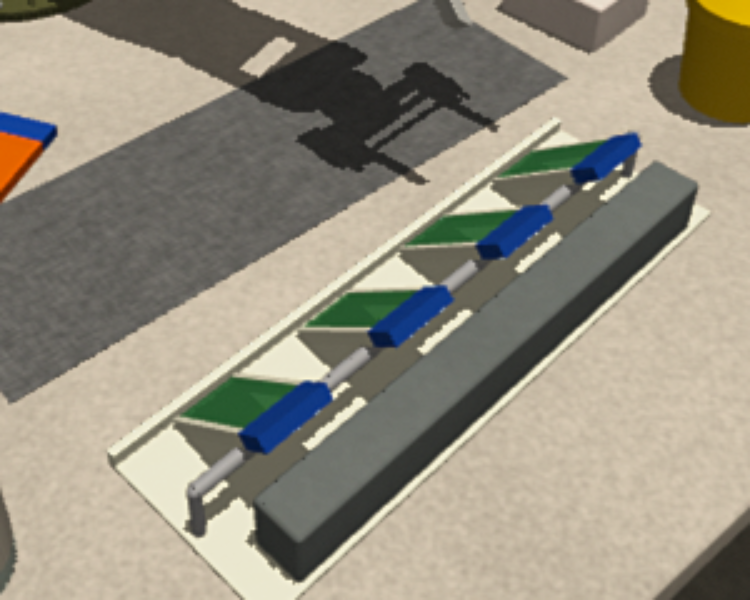

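View pics/t17z.png

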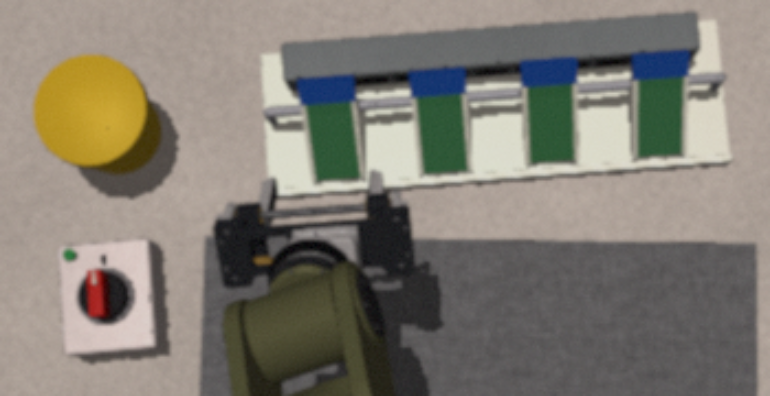

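All four lean with bands up (scene zoom bands at (285,415), (410,315), (515,230) and (605,157)). I'll check the lean by measured points, then look for the knob.

```bash
python3 - <<'E'
from h import *
S=cam("scene");T=cam("top")
g=lambda c:[np.array(cv2.minAreaRect(k)[0]) for k in blobs(masks(c)["green"],60)]
bl=lambda c:[np.array(cv2.minAreaRect(k)[0]) for k in blobs(masks(c)["blue"],40)]
inv=lambda P:Rn.from_euler("z",-RY).apply(P-RO)
# band top-face centre & green centre expected
for y in (-180,-60,60,180):
    u=np.array([np.cos(np.radians(36)),0,np.sin(np.radians(36))])
    ce=np.array([52,y,44])
    eg=rk(*(ce-13*u+6*N))
    a=min(g(S),key=lambda q:np.linalg.norm(q-proj(S,eg)[0])); b=min(g(T),key=lambda q:np.linalg.norm(q-proj(T,eg)[0]))
    p,e=tri(S,a,T,b); print(y,"green expect",inv(eg).round(1),"got",inv(p).round(1),"miss",round(e,1))
W=cam("wrist","w17")
delta([482,395,170],flat(180+2))
E
```

```text
-180 green expect [  38.  -180.    41.2] got [  40.9 -180.1   43.4] miss 0.9
-60 green expect [ 38.  -60.   41.2] got [ 43.7 -59.5  43.2] miss 0.3
60 green expect [38.  60.  41.2] got [41.2 60.5 42.5] miss 1.1
180 green expect [ 38.  180.   41.2] got [ 42.7 181.3  42.8] miss 0.2
row [-0.107   0.2383 -0.0021] [-0.0187  0.3012 -0.0251] dist 261.0 ang 36.3 t 38.3 F [-0.5 -0.8  0.2] gap 94.2
```

All four stand within a few mm of the expected rest. Now hovering over the knob.

Emit:
jog_arm:
  commands:
    - [-0.012,0.02,0.02,-0.002,0.037,-0.003,1]
    - [-0.025,0.045,0.03,-0.004,0.075,-0.006,1]
    - [-0.038,0.07,0.04,-0.006,0.113,-0.009,1]
    - [-0.05,0.1,0.04,-0.009,0.15,-0.012,1]
    - [-0.062,0.13,0.04,-0.011,0.188,-0.015,1]
    - [-0.075,0.16,0.04,-0.014,0.226,-0.019,1]
    - [-0.088,0.19,0.04,-0.016,0.264,-0.022,1]
    - [-0.1,0.22,0.04,-0.019,0.301,-0.025,1]
    - [-0.107,0.238,0.04,-0.019,0.301,-0.025,1]
    - [-0.107,0.238,0.04,-0.019,0.301,-0.025,1]

```text
clock: 39.55
eef_pos: [481.7, 395.3, 212.3]
eef_rot: [-3.141, 0.003, -3.105]
wrist_force: [-0.2, -0.3, 0.7]
finger_gap: 94.1
```

```bash
python3 - <<'E'
from h import *
W=cam("wrist","w18"); print(manip.read_state()["eef_pos"],manip.read_state()["eef_rot"])
E
```

```text
[481.97317967 394.53920179 212.64400257] [-3.14094643e+00  2.63375655e-03 -3.10565784e+00]
```

View pics/w18.png

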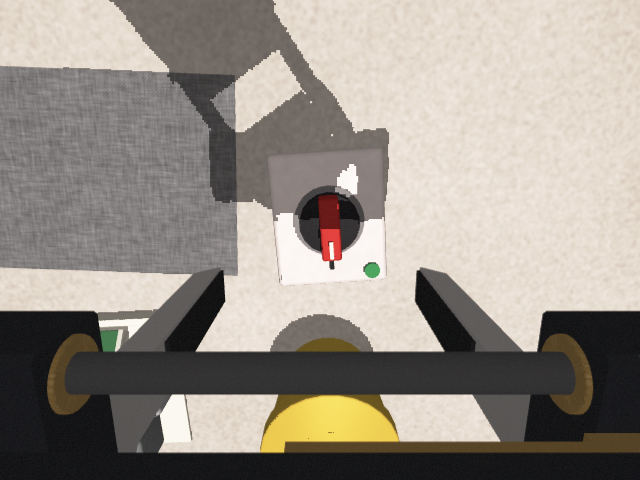

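```bash
python3 - <<'E'
from h import *
W=cam("wrist");T=cam("top")
k=max(blobs(masks(W)["red"],100),key=cv2.contourArea); r=cv2.minAreaRect(k); bx=cv2.boxPoints(r); print(r)
P=plane(W,bx,96.5); print(P.round(1)); print(P.mean(0),[np.linalg.norm(P[i]-P[i-1]).round(1) for i in range(4)])
# box corners top face z=55
B=plane(W,[(268,155),(382,148),(386,279),(280,285)],55);print("box",B.round(1),B.mean(0),[np.linalg.norm(B[i]-B[i-1]).round(1) for i in range(4)])
cv2.imwrite("pics/w18z.png",cv2.resize(W["pixels"][140:300,250:400],None,fx=3.7,fy=3.7,interpolation=cv2.INTER_NEAREST))
E
```

```text
((330.4017028808594, 226.82931518554688), (65.24016571044922, 20.317819595336914), 86.633544921875)
[[453.  392.7  96.5]
 [451.5 408.1  96.5]
 [503.4 413.5  96.5]
 [504.9 397.4  96.5]]
[478.19618774 402.94462303  96.5       ] [np.float64(52.2), np.float64(15.5), np.float64(52.1), np.float64(16.2)]
box [[426.  348.7  55. ]
 [416.9 445.3  55. ]
 [534.1 457.5  55. ]
 [543.3 360.   55. ]] [480.10247602 402.86835436  55.        ] [np.float64(117.8), np.float64(97.0), np.float64(117.8), np.float64(97.9)]
```

View pics/w18z.png

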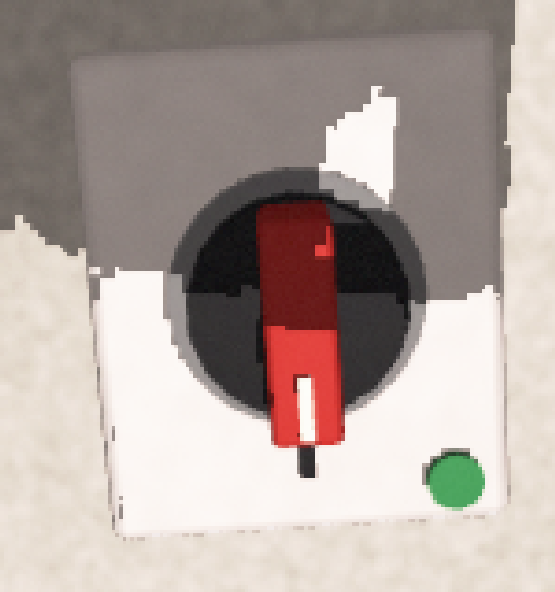

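Bar centre measures (479,403) with yaw 6°, and the box agrees: centre (480,403), yaw 5.9°. The bar comes out at 52 x 16 mm when cast on z=96.5, so the height is right.

```bash
python3 - <<'E'
from h import *
delta([479.3,402.9,76],flat(186)); print(manip.read_state()["joints"])
E
```

```text
row [-0.003   0.0089 -0.1371] [0.0001 0.0012 0.0334] dist 137.0 ang 4.0 t 39.7 F [-0.2  0.5 -0. ] gap 94.1
[ 0.62689217  0.4580097   1.2872476  -0.00176362  1.39441408 -0.97841858]
```

Emit:
jog_arm:
  commands:
    - [-0.003,0.009,-0.03,0,0.001,0.033,0.8]
    - [-0.003,0.009,-0.06,0,0.001,0.033,0.6]
    - [-0.003,0.009,-0.09,0,0.001,0.033,0.5]
    - [-0.003,0.009,-0.115,0,0.001,0.033,0.5]
    - [-0.003,0.009,-0.13,0,0.001,0.033,0.5]
    - [-0.003,0.009,-0.137,0,0.001,0.033,0.5]
    - [-0.003,0.009,-0.137,0,0.001,0.033,0.5]
    - [-0.003,0.009,-0.137,0,0.001,0.033,0.3]
    - [-0.003,0.009,-0.137,0,0.001,0.033,0.1]
    - [-0.003,0.009,-0.137,0,0.001,0.033,0.1]
  grip_force: 35

```text
clock: 40.95
eef_pos: [479.2, 403.9, 76.3]
eef_rot: [3.142, -0.0, -3.037]
wrist_force: [0.9, -0.1, -0.2]
finger_gap: 20.7
```

Emit:
jog_arm:
  commands:
    - [0,0,0,0,0,0,0.1]
    - [0,0,0,0,0,0,0.1]
    - [0,0,0,0,0,0,0.1]
    - [0,0,0,0,0,0,0.1]
    - [0,0,0,0,0,0,0.1]
    - [0,0,0,0,0,0,0.1]
    - [0,0,0,0,0,-0.02,0.1]
    - [0,0,0,0,0,-0.04,0.1]
    - [0,0,0,0,0,-0.06,0.1]
    - [0,0,0,0,0,-0.06,0.1]

```text
clock: 42.2
eef_pos: [479.2, 403.4, 76.2]
eef_rot: [-3.141, -0.0, 3.12]
wrist_force: [-0.7, -5.2, 4.5]
finger_gap: 15.8
```

```bash
python3 - <<'E'
from h import *
s=manip.read_state(); print(s["moment"],s["wrist_force"],s["eef_pos"],s["eef_rot"],s["finger_gap"])
S=cam("scene","s19");T=cam("top","t19")
cv2.imwrite("pics/s19z.png",np.hstack([cv2.resize(S["pixels"][120:260,360:500],None,fx=2.85,fy=2.85),cv2.resize(S["pixels"][220:420,240:480],(400,399))]))
E
```

```text
[-0.96588659 -0.01750951 -0.00820127] [-0.65317936 -5.19665774  4.50254737] [479.23768481 403.41246419  76.1950869 ] [-3.14090937e+00 -3.17740039e-04  3.12040389e+00] 15.761085531974844
```

View pics/s19z.png

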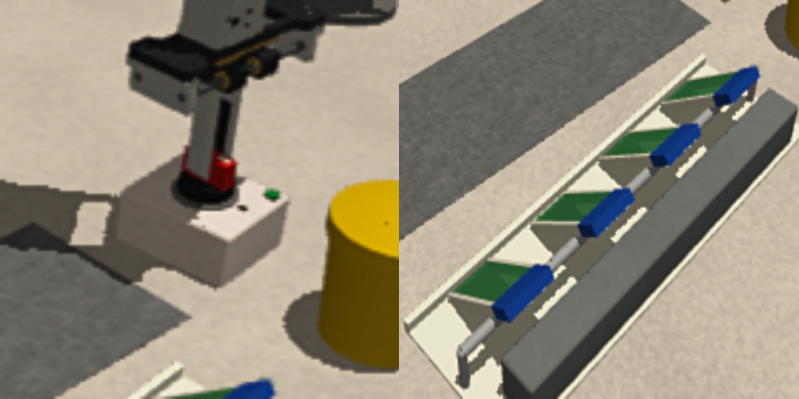

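The bar is gripped (gap 15.8 mm) and all four cassettes are still leaning. Turning clockwise to the stop.

Emit:
jog_arm:
  commands:
    - [0,0,0,0,0,-0.06,0.1]
    - [0,0,0,0,0,-0.12,0.1]
    - [0,0,0,0,0,-0.18,0.1]
    - [0,0,0,0,0,-0.24,0.1]
    - [0,0,0,0,0,-0.3,0.1]
    - [0,0,0,0,0,-0.36,0.1]
    - [0,0,0,0,0,-0.42,0.1]
    - [0,0,0,0,0,-0.47,0.1]
    - [0,0,0,0,0,-0.5,0.1]
    - [0,0,0,0,0,-0.515,0.1]

```text
clock: 43.55
eef_pos: [479.9, 404.4, 76.3]
eef_rot: [3.139, -0.001, 2.041]
wrist_force: [5.3, 2.7, -0.1]
finger_gap: 15.8
```

```bash
python3 - <<'E'
from h import *
s=manip.read_state(); print(s["moment"],s["wrist_force"],s["eef_pos"],s["eef_rot"],s["finger_gap"])
print("turned",np.radians(186)-s["eef_rot"][2])
E
```

```text
[ 0.38684158 -1.19101047  0.13650616] [ 5.34851601  2.69790878 -0.09679082] [479.86249475 404.35084994  76.2658293 ] [ 3.13905386e+00 -9.48706790e-04  2.04140626e+00] 15.777273711309533
turned 1.204906144610864
```

Emit:
jog_arm:
  commands:
    - [0,0,0,0,0,-0.01,0.1]
    - [0,0,0,0,0,-0.02,0.1]
    - [0,0,0,0,0,-0.025,0.1]
    - [0,0,0,0,0,-0.025,0.1]
    - [0,0,0,0,0,-0.025,0.1]
    - [0,0,0,0,0,-0.025,0.1]
    - [0,0,0,0,0,-0.025,0.1]
    - [0,0,0,0,0,-0.025,0.1]
    - [0,0,0,0,0,-0.025,0.1]
    - [0,0,0,0,0,-0.025,0.1]

```text
clock: 44.8
eef_pos: [479.9, 404.3, 76.3]
eef_rot: [3.139, -0.001, 1.991]
wrist_force: [4.9, 1.9, 0.0]
finger_gap: 15.7
```

```bash
python3 - <<'E'
from h import *
s=manip.read_state(); print(s["moment"],s["wrist_force"],s["eef_rot"],s["finger_gap"])
print("turned",np.radians(186)-s["eef_rot"][2])
S=cam("scene","s20");cv2.imwrite("pics/s20z.png",cv2.resize(S["pixels"][140:240,380:490],None,fx=5,fy=5))
W=cam("wrist","w20")
E
```

```text
[ 0.31561255 -1.14437167  0.67334716] [4.91419051 1.87163916 0.0183889 ] [ 3.13901543e+00 -8.18126866e-04  1.99130197e+00] 15.685531582284176
turned 1.2550104411960605
```

View pics/s20z.png

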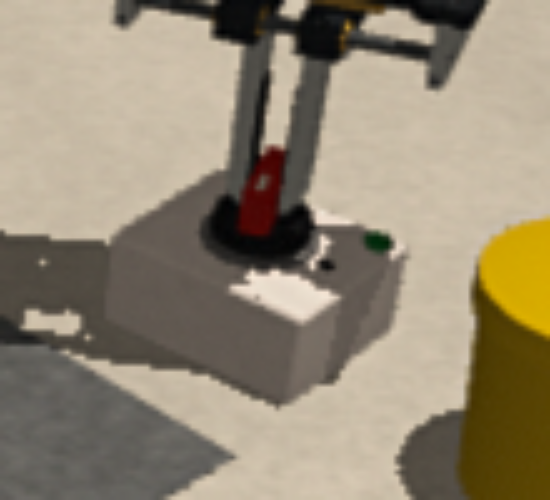

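View pics/w20.png

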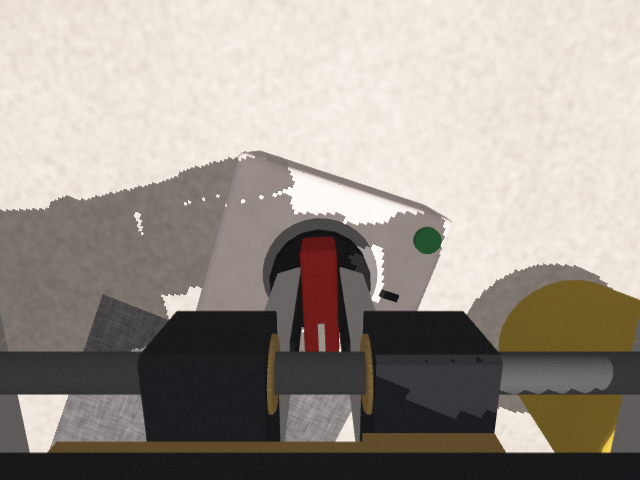

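Tool turned 1.255 rad and the moment rose from 0.14 to 0.67 N m, so the knob is at its stop. The wrist view shows the bar held, at about 70° to the box. Releasing it.

Emit:
jog_arm:
  commands:
    - [0,0,0,0,0,0,1]
    - [0,0,0,0,0,0,1]
    - [0,0,0,0,0,0,1]
    - [0,0,0,0,0,0,1]
    - [0,0,0,0,0,0,1]
    - [0,0,0,0,0,0,1]
    - [0,0,0,0,0,0,1]
    - [0,0,0,0,0,0,1]
    - [0,0,0,0,0,0,1]
    - [0,0,0,0,0,0,1]

```text
clock: 46.15
eef_pos: [479.1, 403.7, 75.9]
eef_rot: [-3.141, -0.0, 1.989]
wrist_force: [-0.1, 0.4, 0.0]
finger_gap: 94.2
```

Emit:
jog_arm:
  commands:
    - [0,0,0.02,0,0,0,1]
    - [0,0,0.04,0,0,0,1]
    - [0,0,0.07,0,0,0,1]
    - [0,0,0.1,0,0,0,1]
    - [0,0,0.13,0,0,0,1]
    - [-0.03,-0.02,0.15,0,0,0,1]
    - [-0.06,-0.04,0.15,0,0,0,1]
    - [-0.09,-0.06,0.15,0,0,0,1]
    - [-0.1,-0.07,0.15,0,0,0,1]
    - [-0.1,-0.07,0.15,0,0,0,1]

```text
clock: 47.4
eef_pos: [379.0, 333.6, 227.7]
eef_rot: [3.14, -0.001, 1.989]
wrist_force: [-0.1, -0.1, -0.5]
finger_gap: 94.0
```

```bash
python3 - <<'E'
from h import *
S=cam("scene","s21");T=cam("top","t21")
for c in cassettes(T): print(c["c"].round(1),round(np.degrees(c["yaw"]),1))
cv2.imwrite("pics/s21z.png",np.hstack([cv2.resize(S["pixels"][120:260,360:500],None,fx=2.85,fy=2.85),cv2.resize(S["pixels"][220:420,240:480],(400,399))]))
s=manip.read_state(); print(s["wrist_force"],s["clock"],s["finger_gap"])
E
```

```text
[676.4 169.4] 9.3
[686.4  46.4] 6.5
[700.1 -77. ] 0.7
[ 707.9 -200.7] 0.1
[ 0.5266269   0.38217358 -0.05588751] 47.5 93.86011413531541
```

View pics/s21z.png

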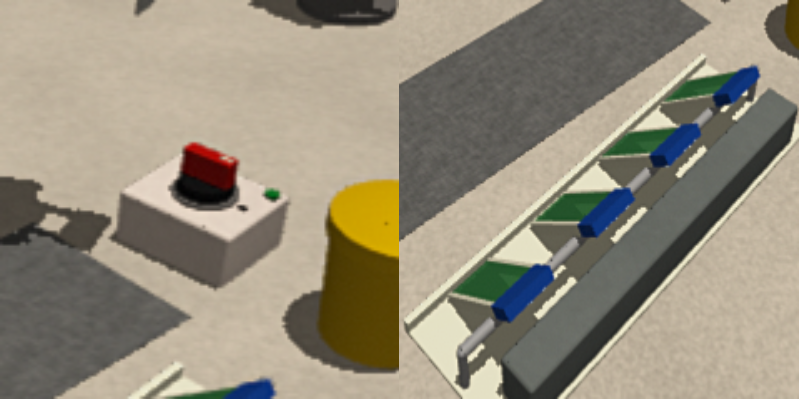

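View pics/t21.png

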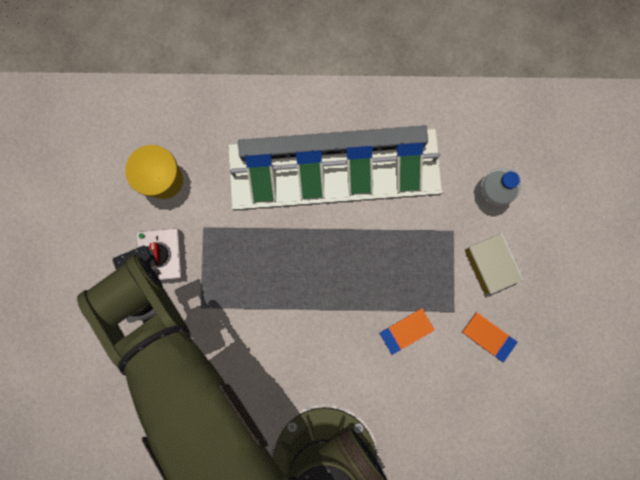

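The knob has sprung back, with the bar along the box again. All four cassettes lean as placed, the tip box, bottle and tub are where they were, and the arm is clear. Handing in.

```bash
python3 -c "
from cell import manip
print(manip.sign_off())"
```

```text
the job is handed in; nothing more can be done
None
```

All four cassettes now lean on the rail in their slots (±60 and ±180 mm along the rack). Each was gripped at 35 N and stands blue band up with its plain end behind the lip. I then turned the knob clockwise to its stop: the tool turned 1.255 rad and the moment jumped from 0.14 to 0.67 N m there. I let it go and handed in at about 47.5 s, with no verdict reported.

**Last checks:** the final pictures show:
- The knob bar is back along the box.
- The cassettes have not moved since they were placed.
- The tip box, bottle and tub are in place, and so are both orange look-alikes.
- The arm is clear, with the wrist force near zero.

**Small disagreement:** two-view points put every cassette about 3–6 mm further back and 1–2 mm higher than the ideal rest. That is inside the tolerance and may be a measuring bias. One band measurement that paired the wrist and top cameras failed because the arm hid the band from above. I checked the height by the band's apparent width instead (60.4 mm against 60 mm).

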